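Clad the bee-house roof with overlapping strips

TASK

Finish cladding the bee house's roof from the eave upwards. Take the full-length strip out of the rack, lay it down flat on the table and let go, then take it again by its two long edges and lay it on the roof above the nailed eave strip, overlapping it, with its bottom edge along the first pencil line; then lay the narrower strip from the table above it in the same way, with its bottom edge along the second line. Both must end flat, square and centred between the edge trims; leave the offcut and everything else on the table where it is.

Things in the scene. Friction and masses are not known exactly. Their poses are not given: they have to be found in the camera images.
- house: Wooden bee house, fixed to the table, 125 x 208 mm footprint, about 185 mm high at its highest; origin at the centre of its underside, z up. x points from the low (eave) side, which is nearest the robot, to the high side with the cane openings; y runs along the roof's width.
- roof: Roof, part of the house. x up the slope of the strips (15 degrees), y level along the eave, z square out of their faces. Origin: middle of the bottom edge, underside, of the nailed eave strip (x 0 to 62, y -82 to 82, z 0 to 8 mm), 70 mm to the low side of the house's origin and 122 mm above the table. Each strip lies parallel on the one below. Trims stand along both sides, 184 mm apart inside.
- middle_line (a point): Middle of the pencil line for the middle strip: the middle of that strip's bottom long edge (underside corner) belongs here. In the roof's frame: x 40, y 0, z 8 mm. Axes as the roof's. The line is black, marked across both side trims.
- top_line (a point): Middle of the pencil line for the top strip, likewise: in the roof's frame x 80, y 0, z 16 mm. Axes as the roof's.
- rack: Wooden dowel rack, fixed, base 176 (x) x 150 (y) x 12 mm; three slots along y at x = -55, 0 and +55 mm, each between two pairs of dowels at y = -48 and +48 mm, reaching 48 mm above the table. Origin: centre of the underside. Strips stand on their long edge on the base.
- middle_strip: Plain wooden strip, 164 x 62 x 8 mm, about 45 g, loose; it stands on its long edge in one of the rack's slots, its top 74 mm above the table. Origin: its centre. y along its 164 mm length, x through its 8 mm thickness, z across its 62 mm width (up while it stands). Both faces and both long edges are alike: either may go up.
- top_strip: Narrower plain wooden strip, 164 x 48 x 8 mm, about 35 g, loose, lying flat on the table. Origin: its centre. y along its 164 mm length, x across its 48 mm width, z through its 8 mm thickness. Either face and edge may go up.
- offcut: Bystander: short offcut, 110 x 62 x 8 mm, standing in another slot of the rack; origin at its centre, axes as the middle strip's.
- dish_a: Bystander: a round clear dish, 95 mm across, 17 high. Origin on its underside.
- dish_b: Bystander: another round clear dish, 95 mm across, 17 high. Origin on its underside.
- jar: Bystander: a closed glass jar, 64 mm across, 85 high. Origin on its underside.
- brush: Bystander: a hand brush lying down, 190 mm long. Origin on its underside.
- magnifier: Bystander: a magnifying glass lying flat, about 165 mm long. Origin on its underside.
- log: Bystander: a short log piece, 90 mm long, 60 across. Origin on its underside.
- cone: Bystander: a pine cone standing up, 55 mm across, 60 high. Origin on its underside.
Not all that is in view belongs to the job. Leave any yellow look-alike of the middle_strip alone.

How it is judged:
By the outcome, as a careful person would: the job done as asked, in the order asked, and still so for the second after the job is handed in, with the robot touching nothing.
It also fails if it takes over 72 s, if anything falls off the work surface, if the arm or the gripper's body presses on something with over 40 N, if the wrist force passes 120 N, or if a joint passes its speed limit or range.

ROBOT

A 7-joint arm with a two-finger parallel gripper is mounted at the origin on the work surface. World frame = base frame: x ahead of the robot, y to its left, z up, the work surface at z = 0. Lengths are in m, angles in rad, forces in N, time in s.
With the tool pointing down it reaches from about 0.35 to 0.9 m from the base axis. Payload 8.1 kg.
Tool frame: the origin (TCP) lies between the finger pads; the fingertips stand 19 mm ahead of it and the grasp point (between the pads) is the TCP; z points along the fingers, y is the direction in which the jaws open and shut (so a half turn about z gives the same grasp; the last joint's range is limited). The gripper opens to 85 mm and grips with 20 to 120 N. Pads are 22 mm wide; open, the fingers measure 114 mm over their backs; the gripper's body (76 mm by 85 mm) begins 54 mm behind the grasp point. The pads swing forward as they close: fully open they stand 13 mm farther back than shut.
Start: joints at [1.153, 0.434, 0.025, 1.573, -0.012, 1.134, -0.075], TCP at [0.193, -0.594, 0.25] pointing down, gripper open.
Joint ranges: [-2.62, 2.62], [-0.44, 2.09], [-1.27, 1.32], [0.08, 2.57], [-1.32, 4.46], [0.12, 2], [-2.74, 2.74]. Speed limits (rad/s): [2.22, 2.22, 3.01, 3.01, 3.14, 3.14, 3.14].

INTERFACE

Orientations are given as a 3x3 rotation matrix whose columns are the frame's x, y, z axes.
In Python, from bench import robot, vision, job, nets gives the robot as it stands.
- The arm moves only by the tool move_arm, never from a script. Its argument "steps" is a list of rows, each an object of numbers: "dx", "dy", "dz": the shift along the tool's x, y, z in units of 0.15 m (1.0 is 0.15 m); "spin": the turn about the tool's z in units of 90 degrees (1.0 is 90 degrees); "claw": the opening, from 0 (shut) to 1 (fully open). In form: [{"dx": .., "dy": .., "dz": .., "spin": .., "claw": ..}, ...]. A call has exactly 5 rows; each row is the pose to reach, as a shift and turn from the pose measured when the call began, along the tool's axes at that moment; what a row does not reach only later rows make up. A row lasts 1/10 s, in which the tool goes at most 50 mm and 8.59 degrees, less where a joint would pass 70% of its speed; a pose out of reach is approached as far as the arm can. A call with a number of a shift or a turn outside -1 to 1 is refused whole. A call with a gripper value outside its range is refused whole. The fingers move at their own pace and stop on an object; the grip force is fixed at half the most. Time passes only in rows, so rows that repeat a pose let the fingers close, or fill a call up. It gives the time, the measured TCP pose, the force and the opening at its end, in the units of the state.
- robot.state(): the state, without advancing time (a new reading comes with each control period).
- vision.snapshot(name): name is "scene" or "top"; returns (picture, depth): 384x512x3 uint8, blue, green, red; 384x512 float32, m along the optical axis (not along the pixel's ray), 0 where there is no reading.
- vision.get_calibration(name): a dict with "K" (3x3 intrinsics, pixels), "rvec" (rotation vector, rad) and "tvec" (3), from world to camera coordinates, as OpenCV has them. Camera axes: x right, y down, z forward; pixel columns grow to the right and rows downward; lengths in m; the calibration is good to about 2 mm. A picture is of the moment at which its call begins. get_calibration takes no time and is no camera call.
- job.close_job(): hands the job in, once; it reports no verdict.
Trained networks look in the newest picture that a camera, given by its name, has taken for a name from the list of things; names that differ only in an ending like _2 or _b are one class to them, and where a whole thing is asked for, a point or a joint stands for the part that bears it (a point fixed in the world has none). Each returns a list of dicts, best first, with "conf" (0 to 1); they miss things now and then, are a little off and sometimes report something else, mostly with a low value. They report only what shows in the picture. A call takes as long as a camera call. They do not tell look-alikes from the thing itself.
- nets.cut_out(camera, name): "pixels" (384x512 bool, what is visible of it) and "bbox" ([left, top, right, bottom] in pixels, round what is visible of it).
The state is a dict: "time_s": time; "joint_pos": joint angles; "joint_velocities": joint speeds; "joint_efforts": joint torques, N m; "position": TCP position; "ee_rot": TCP orientation; "force": force on the tool from outside, world axes, zero at the start; "torque": the same for the moment, N m; "opening": finger opening in m.
Only numpy, scipy, OpenCV 4.12 (cv2) and the standard library are available. Lean on these libraries where they do the work, as an engineer would, in place of code of your own. Each camera call takes 0.05 s, during which the arm holds its last target.

## Working session

There is one attempt and no reset: what is moved stays moved. The work goes in short steps, Python scripts to look and compute and a tool call to move; the robot and the scene stay as the last step left them, time stands still between calls to the robot, and variables do not carry over. Pictures are saved under pics/ and viewed, and the job is handed in when it is done.

Besides the shell and the picture viewer there is one more tool, called after "Request:" as name([rows], argument=value, ...), one row to a line, values as JSON. move_arm: Moves the arm, as the interface text tells. Shifts and turns lie within -1 to 1; 1 stands for 0.15 m of shift or 90 degrees of turn. Its arguments: {"type":"object","properties":{"steps":{"type":"array","items":{"type":"object","properties":{"dx":{"type":"number","minimum":-1,"maximum":1},"dy":{"type":"number","minimum":-1,"maximum":1},"dz":{"type":"number","minimum":-1,"maximum":1},"spin":{"type":"number","minimum":-1,"maximum":1},"claw":{"type":"number"}}}}},"required":["steps"]}

```bash
ls; mkdir -p pics; cat > h.py <<'E'
import numpy as np, cv2
from bench import robot, vision, job, nets
def cal(n):
    c=vision.get_calibration(n); K=np.array(c["K"],float); R=cv2.Rodrigues(np.array(c["rvec"],float))[0]; t=np.array(c["tvec"],float).ravel()
    return K,R,t
def cloud(n,d):
    K,R,t=cal(n); v,u=np.mgrid[0:d.shape[0],0:d.shape[1]]
    p=np.stack([(u-K[0,2])/K[0,0]*d,(v-K[1,2])/K[1,1]*d,d],-1)
    w=(p-t)@R; w[d<=0]=np.nan; return w
def proj(n,P):
    K,R,t=cal(n); p=np.atleast_2d(P)@R.T+t; q=p@K.T; return q[:,:2]/q[:,2:]
def snap(n,tag):
    im,d=vision.snapshot(n); cv2.imwrite(f"pics/{tag}.png",im); np.savez(f"{tag}.npz",im=im,d=d); return im,d,cloud(n,d)
E
python3 - <<'E'
from h import *
for n in("scene","top"):
    im,d,w=snap(n,n+"0"); K,R,t=cal(n); print(n,K.tolist(),(-R.T@t).round(3),R.round(2).tolist())
s=robot.state(); print(s)
E
```

```text
pics
scene [[493.2007595485495, 0.0, 263.2580662852273], [0.0, 493.2007595485495, 185.9060603304626], [0.0, 0.0, 1.0]] [ 1.702 -0.31   1.107] [[0.22, 0.98, 0.02], [0.6, -0.12, -0.79], [-0.77, 0.18, -0.62]]
top [[394.779627219254, 0.0, 254.93770182546407], [0.0, 394.779627219254, 199.76079342643368], [0.0, 0.0, 1.0]] [0.253 0.015 1.1  ] [[-0.0, -1.0, -0.0], [-0.98, 0.01, -0.19], [0.19, 0.0, -0.98]]
{'time_s': 0.1, 'joint_pos': array([ 1.15341177,  0.43515821,  0.02498502,  1.57399134, -0.01162682,
        1.13399705, -0.07507475]), 'joint_velocities': array([-5.36386660e-05, -6.08104377e-04,  1.83806349e-04, -3.91255360e-03,
       -4.51676405e-04,  2.03482817e-03, -9.13343634e-04]), 'joint_efforts': array([ 2.88991694e-03, -6.71762323e+01,  1.02794163e+00, -3.16905355e+01,
        1.57438003e-02,  7.27964623e-03,  8.13018414e-05]), 'position': array([ 0.19333246, -0.59390621,  0.24960721]), 'ee_rot': array([[ 9.50883426e-01,  3.09548735e-01, -5.38458349e-04],
       [ 3.09549185e-01, -9.50882542e-01,  1.30167467e-03],
       [-1.09078894e-04, -1.40442022e-03, -9.99999008e-01]]), 'force': array([ 0.46757182, -0.32163485, -0.31971255]), 'torque': array([ 0.03579778, -0.01353251,  0.0414078 ]), 'opening': 0.08552034684475653}
```

View pics/scene0.png

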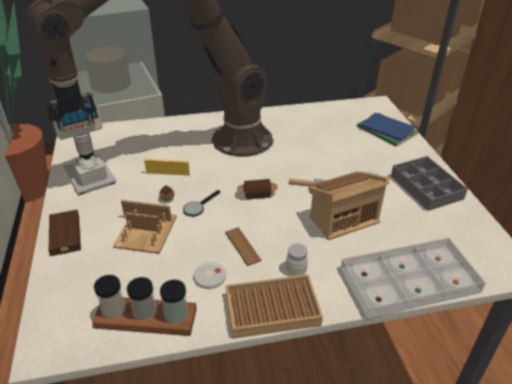

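View pics/top0.png

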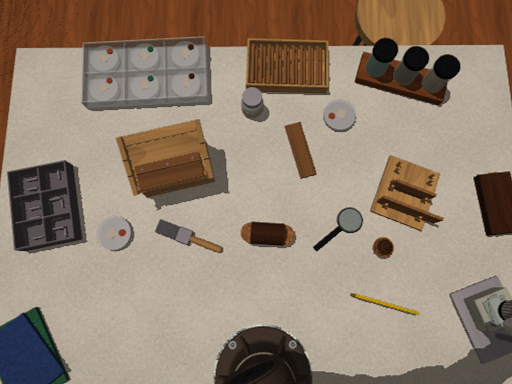

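The scene shows the rack at about (147,225) in "scene" and (408,192) in "top", the house at (347,205) and (167,158), and a flat strip at (243,246) and (300,150). A yellow look-alike stands at (167,167) and (385,303). I'll enlarge these.

```bash
python3 - <<'E'
import cv2,numpy as np
t=cv2.imread('pics/top0.png');s=cv2.imread('pics/scene0.png')
r=lambda a:cv2.resize(a,(400,300),interpolation=cv2.INTER_CUBIC)
o=np.vstack([np.hstack([r(t[145:241,352:480]),r(s[190:259,100:192])]),np.hstack([r(t[112:208,105:233]),r(s[160:250,295:415])])])
cv2.imwrite('pics/crop0.png',o)
E
```

```text
(no output)
```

View pics/crop0.png

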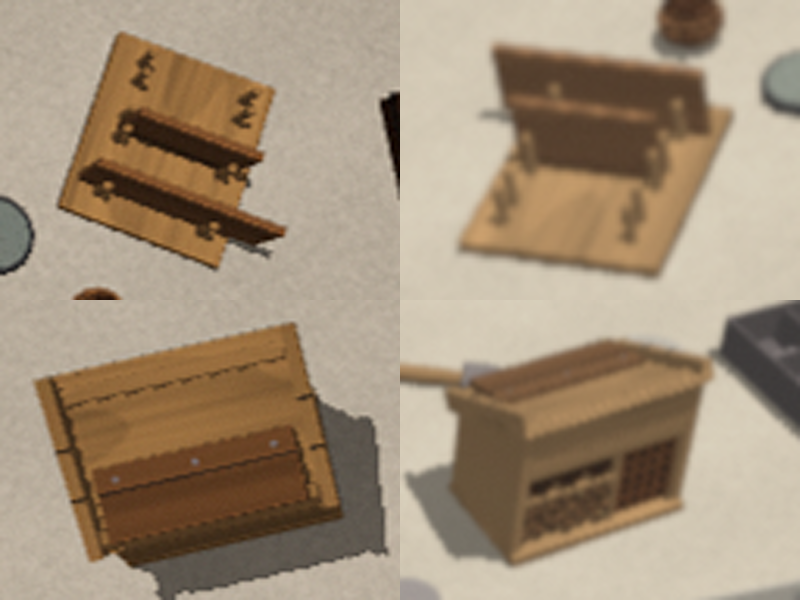

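In the crops, the rack holds the long strip in the slot nearest the robot (top view ≈(412,205)) and the shorter offcut in the middle slot (≈(415,190)). I want the nearer, longer one. The yellow look-alike stands apart on the table at (385,303). Next I'll measure the poses.

```bash
python3 - <<'E'
from h import *
z=np.load('top0.npz'); w=cloud('top',z['d']); zz=np.load('scene0.npz'); ws=cloud('scene',zz['d'])
t=w[230:260,100:400][:, :]; print('table z top',np.nanmedian(w[260:280,100:220,2]),'scene',np.nanmedian(ws[195:215,250:300,2]), np.nanstd(w[260:280,100:220,2]))
def rect(P):
    r=cv2.minAreaRect((P[:,:2]*1000).astype(np.float32)); return np.round(r[0],1),np.round(r[1],1),round(r[2],1)
for cam,W,box in(('top',w,(350,145,480,245)),('scene',ws,(100,190,190,260))):
    a,b,c,d=box; P=W[b:d,a:c].reshape(-1,3); P=P[np.isfinite(P[:,2])]
    Q=P[(P[:,2]>.056)&(P[:,2]<.09)]
    m=cv2.kmeans(Q[:,:2].astype(np.float32),2,None,(3,50,1e-6),5,0)
    # cluster by projection across dominating direction
    lab=m[1].ravel()
    u=np.linalg.svd(Q[:,:2]-Q[:,:2].mean(0))[2] if len(Q)<3000 else None
    print(cam,len(Q),rect(Q),Q[:,2].max())
    B=P[(P[:,2]>.006)&(P[:,2]<.018)]; print(' base',rect(B),len(B), np.median(B[:,2]))
# top strip
for cam,W,box in(('top',w,(275,115,325,185)),('scene',ws,(215,220,270,270))):
    a,b,c,d=box; P=W[b:d,a:c].reshape(-1,3); B=P[(P[:,2]>.0045)&(P[:,2]<.02)]; print(cam,'strip',rect(B),len(B),np.median(B[:,2]))
for cam in('top','scene'):
    for n in('middle_strip','top_strip','house','rack'):
        r=nets.cut_out(cam,n); print(cam,n,[(round(x['conf'],2),[int(i) for i in x['bbox']]) for x in r])
E
```

```text
table z top 0.00015779727317140937 scene 0.0027803412203701227 0.002043283460921782
top 532 (array([ 421.8, -397.5]), array([152.9, 172.9]), 89.9) 0.08111165512189907
 base (array([ 478.9, -431.1]), array([365.6, 277.2]), 88.1) 2628 0.011851244302867825
scene 524 (array([ 451.2, -409.6]), array([166.6,  75.7]), 67.7) 0.08179580481522104
 base (array([ 437.7, -420.9]), array([312.7, 360.3]), 82.8) 1395 0.012913589741700475
top strip (array([ 620.5, -112.5]), array([139.3, 198.8]), 86.8) 929 0.007912847842566654
scene strip (array([ 607. , -116.2]), array([178.5, 231.4]), 78.6) 1039 0.008496027289780009
top middle_strip [(0.85, [376, 195, 440, 225]), (0.75, [350, 293, 415, 313])]
top top_strip [(0.81, [283, 120, 317, 180]), (0.18, [370, 156, 438, 230])]
top house [(0.87, [118, 120, 211, 195])]
top rack [(0.66, [372, 155, 438, 231]), (0.18, [116, 115, 214, 192])]
scene middle_strip [(0.69, [120, 197, 168, 220]), (0.58, [146, 159, 189, 175]), (0.43, [230, 225, 260, 262])]
scene top_strip []
scene house [(0.67, [308, 171, 387, 240]), (0.62, [120, 198, 172, 219])]
scene rack [(0.78, [117, 214, 176, 255]), (0.69, [366, 171, 376, 171])]
```

```bash
cat >> h.py <<'E'
def onplane(n,uv,z):
    K,R,t=cal(n); uv=np.atleast_2d(uv).astype(float); r=np.c_[(uv[:,0]-K[0,2])/K[0,0],(uv[:,1]-K[1,2])/K[1,1],np.ones(len(uv))]@R
    c=-R.T@t; return c+r*((z-c[2])/r[:,2])[:,None]
def rect(P):
    r=cv2.minAreaRect((P[:,:2]*1000).astype(np.float32)); return np.round(r[0],1),np.round(r[1],1),round(r[2],1)
def strip_by_mask(n,m,z):
    cs,_=cv2.findContours(m.astype(np.uint8),cv2.RETR_EXTERNAL,cv2.CHAIN_APPROX_NONE); c=max(cs,key=cv2.contourArea)[:,0]
    return rect(onplane(n,c,z)), c
E
python3 - <<'E'
from h import *
ims={n:np.load(n+'0.npz')['im'] for n in('top','scene')}
for n,b in(('top',(275,115,325,185)),('scene',(218,222,268,270))):
    im=ims[n].astype(int); print(n,im[150,300] if n=='top' else im[246,243], im[150,285] if n=='top' else im[230,262])
    m=np.zeros(im.shape[:2],bool); a,bb,c,d=b; m[bb:d,a:c]=(im[bb:d,a:c,0]<105)
    print(strip_by_mask(n,m,.008)[0],m.sum())
im=ims['top']
print(im[205,405:420].tolist())
for n,b in(('top',(345,150,455,240)),('scene',(100,195,190,262))):
    im=ims[n].astype(int); a,bb,c,d=b; m=np.zeros(im.shape[:2],np.uint8); m[bb:d,a:c]=((im[bb:d,a:c,2]-im[bb:d,a:c,0])>45)*255
    cv2.imwrite(f'pics/m_{n}.png',cv2.resize(m[bb:d,a:c],None,fx=4,fy=4))
E
```

```text
top [ 39  68 109] [155 170 183]
(array([ 613.1, -113.6]), array([166.4,  49. ]), 15.1) 936
scene [ 67  98 134] [187 207 216]
(array([ 615. , -116.6]), array([164.1,  48.4]), 15.2) 577
[[46, 86, 135], [42, 78, 124], [42, 79, 127], [45, 80, 127], [43, 80, 126], [52, 93, 138], [57, 101, 145], [63, 111, 153], [64, 115, 159], [69, 121, 166], [66, 119, 165], [69, 122, 169], [69, 121, 168], [68, 118, 163], [69, 118, 160]]
```

View pics/m_top.png

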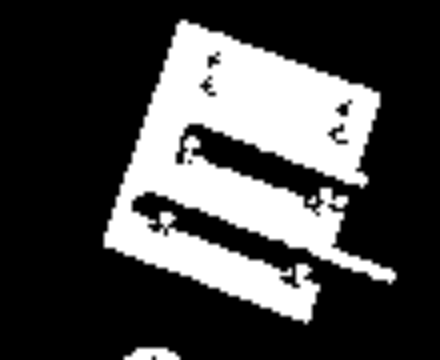

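```bash
python3 - <<'E'
from h import *
A=onplane('top',[(390.5,155),(440,173.3),(371.75,210.8),(421.75,230.5)],.012)*1000
print(A.round(1).tolist(),A.mean(0).round(1)); 
for a,b in((0,1),(2,3),(0,2),(1,3)): v=A[b]-A[a]; print(np.hypot(*v[:2]).round(1),np.degrees(np.arctan2(v[1],v[0])).round(1))
for n in('top','scene'):
    z=np.load(n+'0.npz'); w=cloud(n,z['d'])
    P=w.reshape(-1,3); P=P[(P[:,2]>.05)&(P[:,2]<.09)&(abs(P[:,0]-.45)<.15)&(abs(P[:,1]+.41)<.13)]
    c=A.mean(0)/1000; v=(A[0]-A[2])+(A[1]-A[3]); yaw=np.arctan2(v[1],v[0]); R=np.array([[np.cos(yaw),np.sin(yaw)],[-np.sin(yaw),np.cos(yaw)]])
    q=(P[:,:2]-c[:2])@R.T*1000
    print(n,np.degrees(yaw),np.histogram(q[:,0],np.arange(-90,40,5)))
    for lo,hi in((-75,-35),(-20,20)):
        k=q[(q[:,0]>lo)&(q[:,0]<hi)&(P[:,2]>.062)]; print(len(k),np.median(k,0).round(1),np.percentile(k,[2,98],0).round(1).tolist())
        if len(k)>20: print('slope',np.degrees(np.polyfit(k[:,1],k[:,0],1)[0]).round(1))
im=np.load('top0.npz')['im']; cv2.imwrite('pics/rk.png',cv2.resize(im[180:230,370:450],(800,500),interpolation=cv2.INTER_NEAREST))
im=np.load('top0.npz')['im']; cv2.imwrite('pics/hs.png',cv2.resize(im[115:200,110:223],(791,595),interpolation=cv2.INTER_CUBIC))
E
```

```text
[[593.7, -372.2, 12.0], [538.7, -508.9, 12.0], [431.8, -308.5, 12.0], [375.9, -443.2, 12.0]] [ 485.  -408.2   12. ]
147.3 -111.9
145.8 -112.5
173.9 158.5
175.6 158.0
top -21.733924218829152 (array([  0,   0,   0,   0,   0,   0, 234, 110,   5,   0,   0,   0,   0,
         0,   0,   0,   1, 176,  72,   4,   0,   0,   0,   0,   0]), array([-90, -85, -80, -75, -70, -65, -60, -55, -50, -45, -40, -35, -30,
       -25, -20, -15, -10,  -5,   0,   5,  10,  15,  20,  25,  30,  35]))
268 [-56. -11.] [[-59.0, -90.1], [-50.0, 69.4]]
slope 0.4
181 [-1.2 -0.3] [[-4.0, -54.9], [5.0, 51.9]]
slope 0.4
scene -21.733924218829152 (array([  0,   0,   0,   0,   3,  14, 113, 210,  29,   2,   0,   0,   0,
         0,   0,   3,  11,  91, 150,  11,   1,   0,   0,   0,   0]), array([-90, -85, -80, -75, -70, -65, -60, -55, -50, -45, -40, -35, -30,
       -25, -20, -15, -10,  -5,   0,   5,  10,  15,  20,  25,  30,  35]))
233 [-54.2 -12.1] [[-62.0, -93.7], [-48.6, 65.3]]
slope 0.4
167 [ 0.6 -3.5] [[-7.8, -57.8], [6.3, 48.5]]
slope 1.1
```

View pics/rk.png

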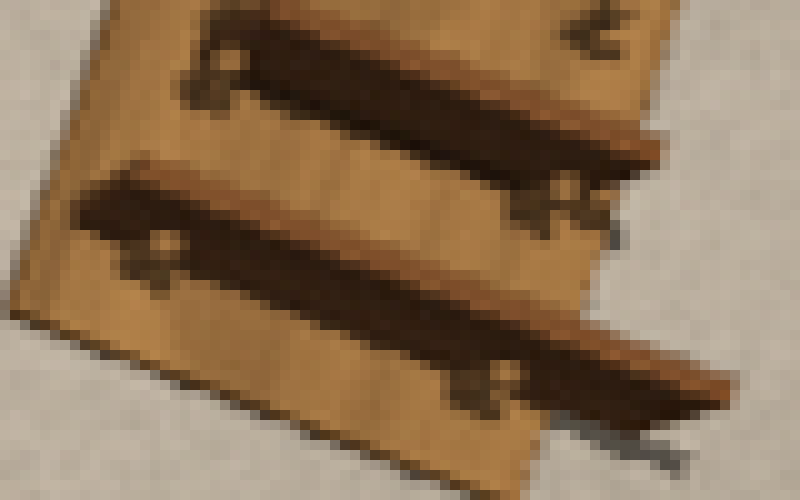

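View pics/hs.png

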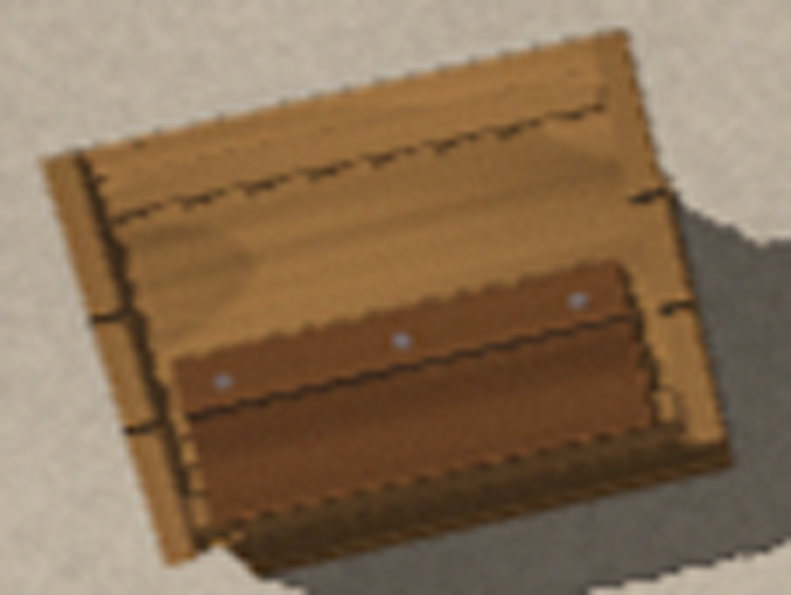

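```bash
cat >> h.py <<'E'
def roof2w(H,P):
    P=np.atleast_2d(P)/1000.; a=np.radians(15); x=-.070+P[:,0]*np.cos(a)-P[:,2]*np.sin(a); z=.122+P[:,0]*np.sin(a)+P[:,2]*np.cos(a); y=P[:,1]
    c,s=np.cos(H[2]),np.sin(H[2]); return np.c_[H[0]+c*x-s*y,H[1]+s*x+c*y,z]
def w2roof(H,W):
    W=np.atleast_2d(W); c,s=np.cos(H[2]),np.sin(H[2]); dx,dy=W[:,0]-H[0],W[:,1]-H[1]; x=c*dx+s*dy+.07; y=-s*dx+c*dy; z=W[:,2]-.122
    a=np.radians(15); return np.c_[x*np.cos(a)+z*np.sin(a),y,-x*np.sin(a)+z*np.cos(a)]*1000
E
python3 - <<'E'
from h import *
from scipy.optimize import least_squares
px=np.array([(212,525),(175,358),(622,265),(655,428),(190,415),(635,318)])/7+np.array([110,115])-.5+.5/7
M=[(0,82,8),(62,82,8),(62,-82,8),(0,-82,8),(40,82,8),(40,-82,8)]
# left in image = +y
f=lambda H:(proj('top',roof2w(H,M))-px).ravel()
r=least_squares(f,[.6,.27,.2]); print(r.x,np.degrees(r.x[2]),r.fun.reshape(-1,2).round(2).tolist())
np.save('H0.npy',r.x)
H=r.x
im=np.load('top0.npz')['im'];big=cv2.resize(im[115:200,110:223],(791,595),interpolation=cv2.INTER_CUBIC)
s=np.load('scene0.npz')['im'];bs=cv2.resize(s[160:250,295:415],(800,600),interpolation=cv2.INTER_CUBIC)
for pts in([(0,82,8),(62,82,8),(62,-82,8),(0,-82,8)],[(40,92,16),(40,-92,16)],[(80,92,16),(80,-92,16)],):
    for n,b,o,k in(('top',big,(110,115),7),('scene',bs,(295,160),800/120)):
        q=(proj(n,roof2w(H,pts))-o+.5)*k; cv2.polylines(b,[q.round().astype(int)],True,(0,255,0),1)
cv2.imwrite('pics/hb.png',big);cv2.imwrite('pics/hsn.png',bs)
for n in('top','scene'):
    W=cloud(n,np.load(n+'0.npz')['d']).reshape(-1,3); W=W[(np.hypot(W[:,0]-H[0],W[:,1]-H[1])<.2)&(W[:,2]>.1)]; q=w2roof(H,W)
    for lo in range(-10,170,8):
        k=q[(q[:,0]>lo)&(q[:,0]<lo+8)&(abs(q[:,1])<70)]; e=q[(q[:,0]>lo)&(q[:,0]<lo+8)&(abs(q[:,1])>94)&(abs(q[:,1])<104)]
        print(n,lo,len(k),np.median(k[:,2]).round(1) if len(k) else '',np.median(e[:,2]).round(1) if len(e) else '')
E
```

```text
[0.5573456  0.24174509 0.21296519] 12.202006614851587 [[0.06, 0.03], [-0.35, -0.27], [0.02, -0.58], [0.68, 0.2], [-0.47, 0.18], [0.07, 0.41]]
top -10 88 -13.7 -1.5
top -2 178 6.0 -0.2
top 6 179 8.1 1.1
top 14 177 8.0 3.6
top 22 177 7.7 4.3
top 30 178 7.9 6.7
top 38 178 8.0 8.0
top 46 181 7.8 9.3
top 54 178 7.6 11.1
top 62 168 1.0 12.8
top 70 179 2.3 14.4
top 78 184 3.8 16.0
top 86 182 5.5 17.1
top 94 183 6.9 19.0
top 102 186 8.6 19.3
top 110 193 10.5 22.2
top 118 190 14.4 23.9
top 126 172 14.5 25.2
top 134 169 14.5 25.9
top 142 5 9.2 12.5
top 150 0  
top 158 0  
top 166 0  
scene -10 6 9.7 -2.8
scene -2 34 11.1 0.1
scene 6 39 11.1 -0.2
scene 14 45 11.2 -3.6
scene 22 44 11.2 -14.1
scene 30 45 11.0 0.0
scene 38 44 11.6 -8.4
scene 46 39 11.7 0.8
scene 54 106 8.7 1.1
scene 62 58 5.7 5.6
scene 70 28 5.8 -1.3
scene 78 26 7.7 -1.5
scene 86 38 9.3 -11.8
scene 94 29 10.9 -7.8
scene 102 16 12.3 -4.0
scene 110 161 -42.0 -19.4
scene 118 307 -18.2 -10.8
scene 126 145 -0.3 13.8
scene 134 121 14.7 20.3
scene 142 9 12.9 26.6
scene 150 0  
scene 158 0  
scene 166 0
```

View pics/hb.png

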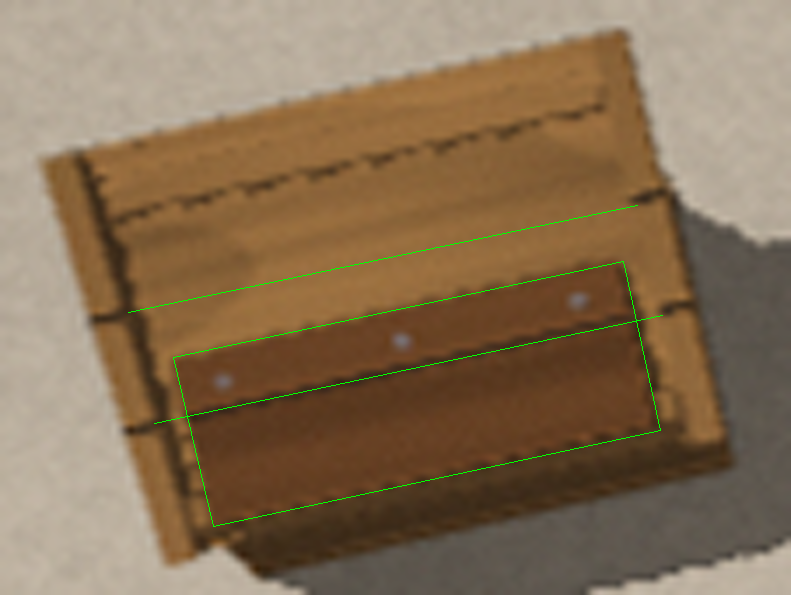

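View pics/hsn.png

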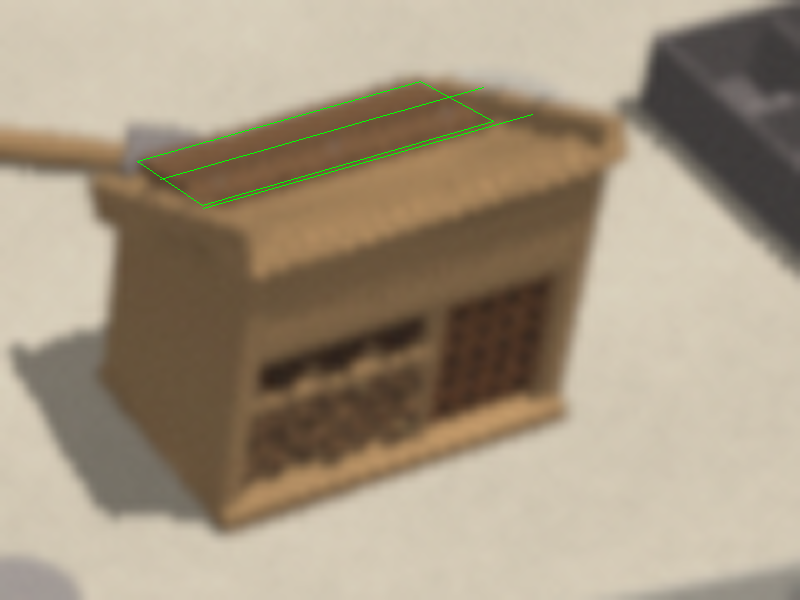

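```bash
cat >> h.py <<'E'
def go(x,y,z,yaw):
    "units to reach target; yaw = deg of tool y axis in the world"
    s=robot.state(); R=s['ee_rot']; d=(np.array([x,y,z])-s['position'])@R/.15
    c=np.degrees(np.arctan2(R[1,1],R[0,1])); e=(c-yaw+180)%360-180
    print('t',round(s['time_s'],2),'pos',s['position'].round(4),'yaw',c.round(2),'open',round(s['opening'],4),'F',s['force'].round(1),'q7',s['joint_pos'][6].round(2),'tilt',R[:2,2].round(4))
    print('units dx %.3f dy %.3f dz %.3f spin %.3f'%(*d,e/90))
E
python3 - <<'E'
from h import *
print((onplane('top',[(267,233),(267,222),(240,233),(295,233),(252,102),(316,248),(350,218)],.03)*1000).round().tolist())
go(.430,-.3985,.16,-21.7)
E
```

```text
[[369.0, -15.0, 30.0], [399.0, -15.0, 30.0], [370.0, 58.0, 30.0], [369.0, -91.0, 30.0], [750.0, 24.0, 30.0], [328.0, -147.0, 30.0], [409.0, -243.0, 30.0]]
t 0.5 pos [ 0.1935 -0.5943  0.2503] yaw -71.97 open 0.085 F [ 0.2 -0.1  0.2] q7 -0.08 tilt [0. 0.]
units dx 1.903 dy -0.753 dz 0.602 spin -0.559
```

Request:
move_arm([
  {"dx": 0.32, "dy": -0.125, "spin": -0.09, "claw": 0.45},
  {"dx": 0.63, "dy": -0.25, "spin": -0.18, "claw": 0.45},
  {"dx": 0.95, "dy": -0.37, "spin": -0.27, "claw": 0.45},
  {"dx": 0.95, "dy": -0.37, "spin": -0.36, "claw": 0.45},
  {"dx": 0.95, "dy": -0.37, "spin": -0.45, "claw": 0.45},
])

```text
invalid input
```

```bash
python3 -c "
from h import *
go(.430,-.3985,.16,-21.7)"
```

```text
t 0.5 pos [ 0.1935 -0.5943  0.2503] yaw -71.97 open 0.085 F [ 0.2 -0.1  0.2] q7 -0.08 tilt [0. 0.]
units dx 1.903 dy -0.753 dz 0.602 spin -0.559
```

Request:
move_arm([
  {"dx": 0.32, "dy": -0.12, "dz": 0, "spin": -0.09, "claw": 0.45},
  {"dx": 0.63, "dy": -0.25, "dz": 0, "spin": -0.18, "claw": 0.45},
  {"dx": 0.95, "dy": -0.37, "dz": 0, "spin": -0.27, "claw": 0.45},
  {"dx": 0.95, "dy": -0.37, "dz": 0, "spin": -0.36, "claw": 0.45},
  {"dx": 0.95, "dy": -0.37, "dz": 0, "spin": -0.45, "claw": 0.45},
])

```text
time_s: 1.0
position: [0.3142, -0.4956, 0.2506]
ee_rot: [[0.513, 0.858, 0.001], [0.858, -0.513, 0.0], [0.001, 0.001, -1.0]]
force: [0.1, -1.8, 0.5]
opening: 0.0383
```

```bash
python3 -c "
from h import *
go(.430,-.3985,.16,-21.7)"
```

```text
t 1.0 pos [ 0.3142 -0.4956  0.2506] yaw -30.88 open 0.0383 F [ 0.1 -1.8  0.5] q7 0.31 tilt [0.0008 0.0002]
units dx 0.952 dy 0.330 dz 0.605 spin -0.102
```

Request:
move_arm([
  {"dx": 0.32, "dy": 0.11, "dz": 0.2, "spin": -0.09, "claw": 0.4},
  {"dx": 0.63, "dy": 0.22, "dz": 0.4, "spin": -0.1, "claw": 0.4},
  {"dx": 0.95, "dy": 0.33, "dz": 0.6, "spin": -0.1, "claw": 0.4},
  {"dx": 0.95, "dy": 0.33, "dz": 0.6, "spin": -0.1, "claw": 0.4},
  {"dx": 0.95, "dy": 0.33, "dz": 0.6, "spin": -0.1, "claw": 0.4},
])

```text
time_s: 1.5
position: [0.4326, -0.3941, 0.1586]
ee_rot: [[0.366, 0.93, -0.0], [0.93, -0.366, 0.004], [0.004, -0.002, -1.0]]
force: [0.6, -0.3, 1.0]
opening: 0.0342
```

```bash
python3 -c "
from h import *
go(.430,-.3985,.06,-21.7)
im,d,w=snap('top','t1');cv2.imwrite('pics/t1c.png',cv2.resize(im[140:240,340:470],(780,600)))"
```

```text
t 1.5 pos [ 0.4326 -0.3941  0.1586] yaw -21.49 open 0.0342 F [ 0.6 -0.3  1. ] q7 0.15 tilt [-0.      0.0042]
units dx -0.036 dy -0.004 dz 0.657 spin 0.002
```

View pics/t1c.png

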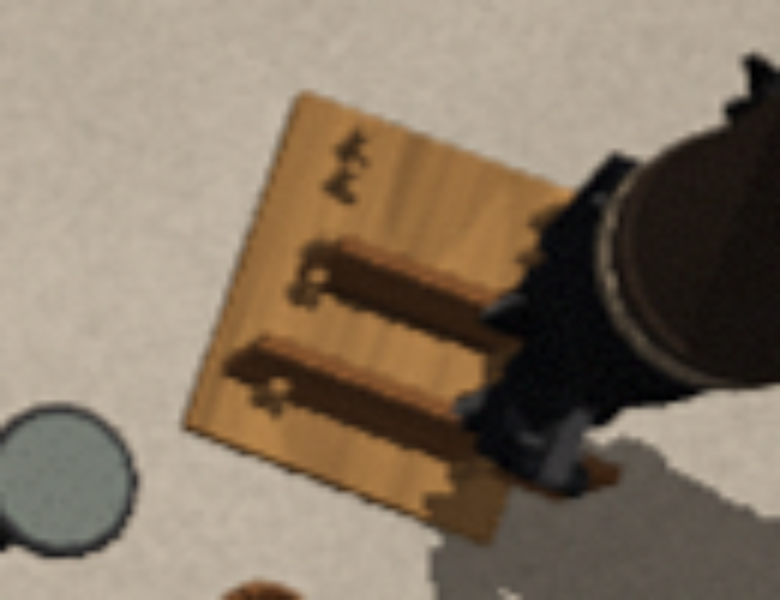

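Request:
move_arm([
  {"dx": -0.03, "dy": 0, "dz": 0.25, "spin": 0, "claw": 0.4},
  {"dx": -0.03, "dy": 0, "dz": 0.5, "spin": 0, "claw": 0.4},
  {"dx": -0.03, "dy": 0, "dz": 0.66, "spin": 0, "claw": 0.4},
  {"dx": -0.03, "dy": 0, "dz": 0.66, "spin": 0, "claw": 0.4},
  {"dx": -0.03, "dy": 0, "dz": 0.66, "spin": 0, "claw": 0.1},
])

```text
time_s: 2.05
position: [0.4289, -0.402, 0.0616]
ee_rot: [[0.37, 0.929, -0.0], [0.929, -0.37, 0.001], [0.001, -0.001, -1.0]]
force: [-0.3, -0.6, -0.1]
opening: 0.0206
```

```bash
python3 -c "
from h import *
go(.430,-.3985,.06,-21.7)"
```

```text
t 2.05 pos [ 0.4289 -0.402   0.0616] yaw -21.74 open 0.0206 F [-0.3 -0.6 -0.1] q7 0.12 tilt [-0.0001  0.0012]
units dx 0.024 dy -0.002 dz 0.011 spin -0.000
```

Request:
move_arm([
  {"dx": 0, "dy": 0, "dz": 0, "spin": 0, "claw": 0},
  {"dx": 0, "dy": 0, "dz": 0, "spin": 0, "claw": 0},
  {"dx": 0, "dy": 0, "dz": 0, "spin": 0, "claw": 0},
  {"dx": 0, "dy": 0, "dz": 0, "spin": 0, "claw": 0},
  {"dx": 0, "dy": 0, "dz": -0.05, "spin": 0, "claw": 0},
])

```text
time_s: 2.55
position: [0.4287, -0.402, 0.0695]
ee_rot: [[0.37, 0.929, -0.0], [0.929, -0.37, 0.001], [0.001, -0.001, -1.0]]
force: [-0.6, -0.1, 0.1]
opening: 0.007
```

```bash
python3 -c "
from h import *
go(.430,-.3985,.15,-21.7)"
```

```text
t 2.55 pos [ 0.4287 -0.402   0.0695] yaw -21.74 open 0.007 F [-0.6 -0.1  0.1] q7 0.12 tilt [-0.0002  0.0011]
units dx 0.025 dy -0.001 dz -0.537 spin -0.000
```

Request:
move_arm([
  {"dx": 0, "dy": 0, "dz": -0.15, "spin": 0, "claw": 0},
  {"dx": 0, "dy": 0, "dz": -0.35, "spin": 0, "claw": 0},
  {"dx": 0, "dy": 0, "dz": -0.6, "spin": 0, "claw": 0},
  {"dx": 0, "dy": 0, "dz": -0.7, "spin": 0, "claw": 0},
  {"dx": 0, "dy": 0, "dz": -0.7, "spin": 0, "claw": 0},
])

```text
time_s: 3.05
position: [0.4302, -0.403, 0.178]
ee_rot: [[0.37, 0.929, 0.004], [0.929, -0.37, -0.003], [-0.001, 0.005, -1.0]]
force: [-0.5, 0.0, -0.7]
opening: 0.0071
```

```bash
python3 -c "
from h import *
go(.50,.02,.17,12.2)
im,d,w=snap('scene','s1');cv2.imwrite('pics/s1c.png',cv2.resize(im[120:260,60:260],(800,560)))"
```

```text
t 3.05 pos [ 0.4302 -0.403   0.178 ] yaw -21.73 open 0.0071 F [-0.5  0.  -0.7] q7 0.16 tilt [ 0.0042 -0.0025]
units dx 2.792 dy -0.612 dz 0.048 spin -0.377
```

View pics/s1c.png

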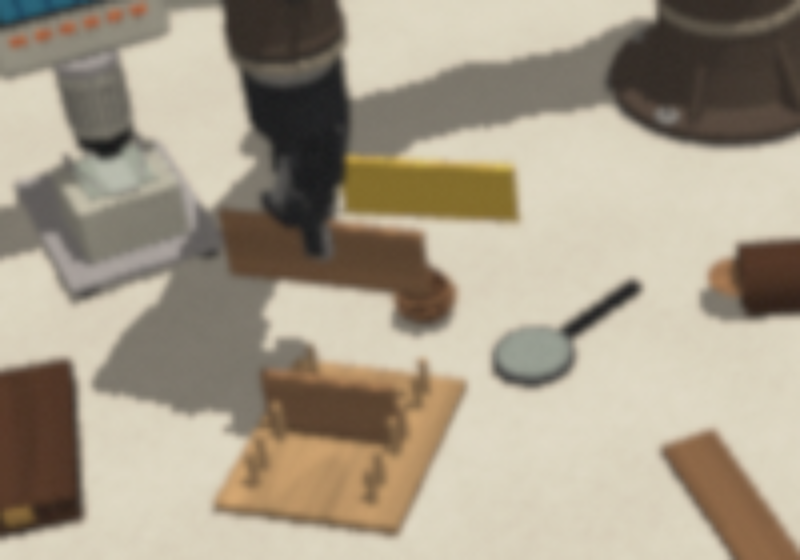

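Request:
move_arm([
  {"dx": 0.15, "dy": -0.03, "dz": 0, "spin": -0.03, "claw": 0},
  {"dx": 0.4, "dy": -0.08, "dz": 0, "spin": -0.09, "claw": 0},
  {"dx": 0.65, "dy": -0.14, "dz": 0, "spin": -0.16, "claw": 0},
  {"dx": 0.9, "dy": -0.19, "dz": 0, "spin": -0.23, "claw": 0},
  {"dx": 1.0, "dy": -0.22, "dz": 0, "spin": -0.3, "claw": 0},
])

```text
time_s: 3.6
position: [0.4544, -0.2455, 0.1751]
ee_rot: [[-0.103, 0.995, 0.001], [0.995, 0.103, 0.002], [0.002, 0.001, -1.0]]
force: [0.8, 0.2, 0.1]
opening: 0.007
```

```bash
python3 -c "
from h import *
go(.50,.02,.17,12.2)"
```

```text
t 3.6 pos [ 0.4544 -0.2455  0.1751] yaw 5.89 open 0.007 F [0.8 0.2 0.1] q7 0.31 tilt [0.0007 0.0018]
units dx 1.729 dy 0.484 dz 0.037 spin -0.070
```

Request:
move_arm([
  {"dx": 0.2, "dy": 0.05, "dz": 0, "spin": -0.07, "claw": 0},
  {"dx": 0.45, "dy": 0.13, "dz": 0, "spin": -0.07, "claw": 0},
  {"dx": 0.7, "dy": 0.2, "dz": 0, "spin": -0.07, "claw": 0},
  {"dx": 0.9, "dy": 0.26, "dz": 0, "spin": -0.07, "claw": 0},
  {"dx": 1.0, "dy": 0.29, "dz": 0, "spin": -0.07, "claw": 0},
])

```text
time_s: 4.1
position: [0.4817, -0.0875, 0.1746]
ee_rot: [[-0.216, 0.976, -0.001], [0.976, 0.216, 0.003], [0.004, -0.0, -1.0]]
force: [0.4, 0.6, -0.1]
opening: 0.0073
```

```bash
python3 -c "
from h import *
go(.50,.02,.09,12.2)"
```

```text
t 4.1 pos [ 0.4817 -0.0875  0.1746] yaw 12.5 open 0.0073 F [ 0.4  0.6 -0.1] q7 0.08 tilt [-0.0008  0.0034]
units dx 0.672 dy 0.275 dz 0.566 spin 0.003
```

Request:
move_arm([
  {"dx": 0.2, "dy": 0.08, "dz": 0.1, "spin": 0, "claw": 0},
  {"dx": 0.45, "dy": 0.18, "dz": 0.25, "spin": 0, "claw": 0},
  {"dx": 0.65, "dy": 0.27, "dz": 0.4, "spin": 0, "claw": 0},
  {"dx": 0.67, "dy": 0.27, "dz": 0.55, "spin": 0, "claw": 0},
  {"dx": 0.67, "dy": 0.27, "dz": 0.57, "spin": 0, "claw": 0},
])

```text
time_s: 4.6
position: [0.4965, 0.0215, 0.0865]
ee_rot: [[-0.221, 0.975, -0.007], [0.975, 0.221, 0.004], [0.005, -0.006, -1.0]]
force: [-0.5, 0.2, 0.1]
opening: 0.0066
```

```bash
python3 -c "
from h import *
go(.50,.02,.051,12.2)"
```

```text
t 4.6 pos [0.4965 0.0215 0.0865] yaw 12.77 open 0.0066 F [-0.5  0.2  0.1] q7 -0.24 tilt [-0.0069  0.0039]
units dx -0.016 dy 0.022 dz 0.236 spin 0.006
```

Request:
move_arm([
  {"dx": 0, "dy": 0, "dz": 0.1, "spin": 0, "claw": 0},
  {"dx": 0, "dy": 0, "dz": 0.18, "spin": 0, "claw": 0},
  {"dx": 0, "dy": 0, "dz": 0.22, "spin": 0, "claw": 0},
  {"dx": 0, "dy": 0, "dz": 0.24, "spin": 0, "claw": 0},
  {"dx": 0, "dy": 0, "dz": 0.24, "spin": 0, "claw": 0},
])

```text
time_s: 5.1
position: [0.4962, 0.0211, 0.0513]
ee_rot: [[-0.22, 0.975, -0.007], [0.975, 0.22, 0.003], [0.005, -0.006, -1.0]]
force: [-2.5, 0.0, 3.2]
opening: 0.0072
```

```bash
python3 -c "
from h import *
go(.50,.02,.048,12.2)
im,d,w=snap('scene','s2');cv2.imwrite('pics/s2c.png',cv2.resize(im[130:270,180:380],(800,560)))"
```

```text
t 5.1 pos [0.4962 0.0211 0.0513] yaw 12.73 open 0.0072 F [-2.5  0.   3.2] q7 -0.28 tilt [-0.0068  0.0031]
units dx -0.013 dy 0.023 dz 0.022 spin 0.006
```

View pics/s2c.png

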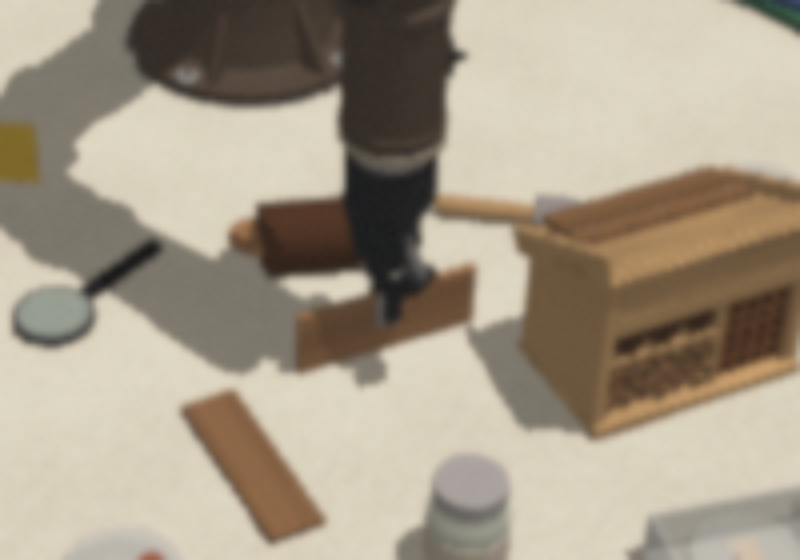

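Request:
move_arm([
  {"dx": 0, "dy": 0, "dz": 0, "spin": 0, "claw": 0.2},
  {"dx": 0, "dy": 0, "dz": 0, "spin": 0, "claw": 0.5},
  {"dx": 0, "dy": 0, "dz": 0, "spin": 0, "claw": 1},
  {"dx": 0, "dy": 0, "dz": 0, "spin": 0, "claw": 1},
  {"dx": 0, "dy": 0, "dz": 0, "spin": 0, "claw": 1},
])

```text
time_s: 5.65
position: [0.4963, 0.0211, 0.0513]
ee_rot: [[-0.22, 0.975, -0.007], [0.975, 0.22, 0.003], [0.005, -0.006, -1.0]]
force: [0.3, 0.1, -0.4]
opening: 0.0741
```

```bash
python3 -c "
from h import *
go(.50,.02,.048,12.2)
im,d,w=snap('scene','s3');cv2.imwrite('pics/s3c.png',cv2.resize(im[180:240,230:330],(800,480)))"
```

```text
t 5.65 pos [0.4963 0.0211 0.0513] yaw 12.73 open 0.0741 F [ 0.3  0.1 -0.4] q7 -0.28 tilt [-0.0066  0.0033]
units dx -0.013 dy 0.023 dz 0.022 spin 0.006
```

View pics/s3c.png

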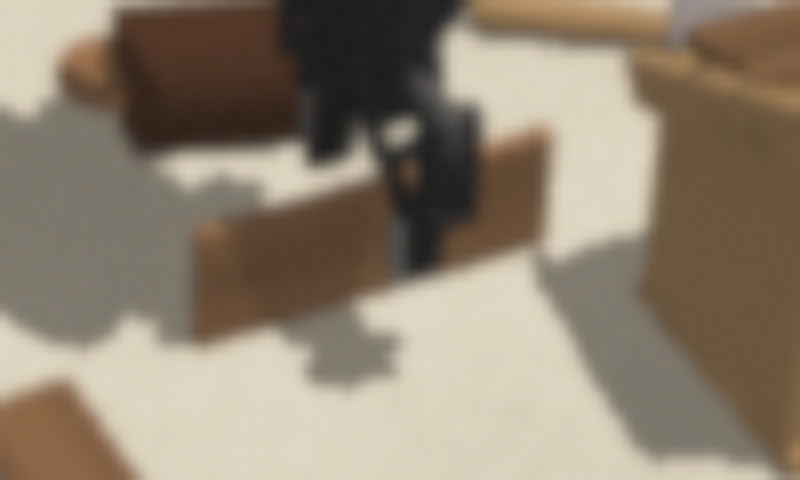

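Request:
move_arm([
  {"dx": 0, "dy": 0, "dz": 0, "spin": 0, "claw": 0.5},
  {"dx": 0, "dy": 0, "dz": 0, "spin": 0, "claw": 0.5},
  {"dx": 0, "dy": 0.06, "dz": 0, "spin": 0, "claw": 0.5},
  {"dx": 0, "dy": 0.12, "dz": 0, "spin": 0, "claw": 0.5},
  {"dx": 0, "dy": 0.16, "dz": 0, "spin": 0, "claw": 0.5},
])

```text
time_s: 6.2
position: [0.5212, 0.0269, 0.0512]
ee_rot: [[-0.22, 0.975, -0.006], [0.975, 0.22, 0.004], [0.005, -0.005, -1.0]]
force: [-0.3, 0.8, 0.3]
opening: 0.0425
```

```bash
python3 -c "
from h import *
go(.50,.02,.048,12.2)
im,d,w=snap('scene','s4');cv2.imwrite('pics/s4c.png',cv2.resize(im[180:240,230:330],(800,480)))"
```

```text
t 6.2 pos [0.5212 0.0269 0.0512] yaw 12.73 open 0.0425 F [-0.3  0.8  0.3] q7 -0.27 tilt [-0.0056  0.0037]
units dx -0.014 dy -0.148 dz 0.022 spin 0.006
```

View pics/s4c.png

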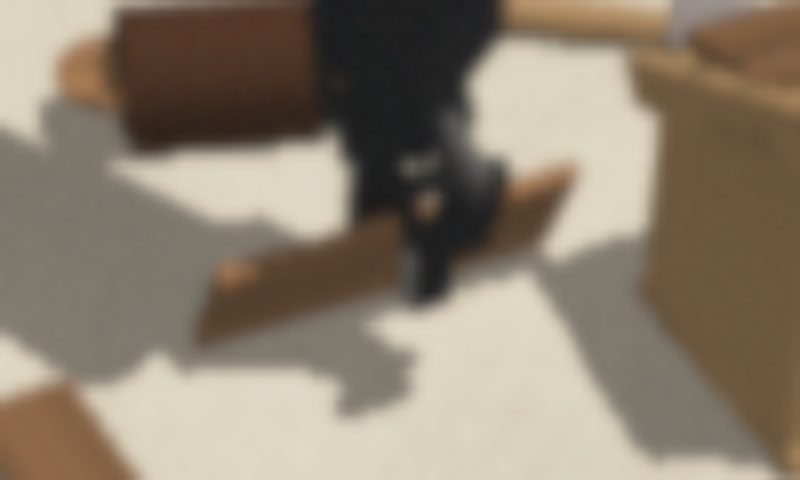

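Request:
move_arm([
  {"dx": 0, "dy": 0, "dz": 0.03, "spin": 0, "claw": 0.6},
  {"dx": 0, "dy": 0, "dz": 0.06, "spin": 0, "claw": 0.7},
  {"dx": 0, "dy": 0.01, "dz": 0.09, "spin": 0, "claw": 0.8},
  {"dx": 0, "dy": 0.02, "dz": 0.12, "spin": 0, "claw": 0.9},
  {"dx": 0, "dy": 0.03, "dz": 0.14, "spin": 0, "claw": 1},
])

```text
time_s: 6.75
position: [0.5259, 0.0281, 0.0297]
ee_rot: [[-0.22, 0.975, -0.006], [0.975, 0.22, 0.004], [0.005, -0.005, -1.0]]
force: [-0.9, -0.0, 0.5]
opening: 0.0854
```

```bash
python3 -c "
from h import *
go(.525,.027,.03,12.7)
im,d,w=snap('scene','s5');cv2.imwrite('pics/s5c.png',cv2.resize(im[180:240,230:330],(800,480)))"
```

```text
t 6.75 pos [0.5259 0.0281 0.0297] yaw 12.73 open 0.0854 F [-0.9 -0.   0.5] q7 -0.29 tilt [-0.0056  0.0039]
units dx -0.006 dy -0.008 dz -0.002 spin 0.000
```

View pics/s5c.png

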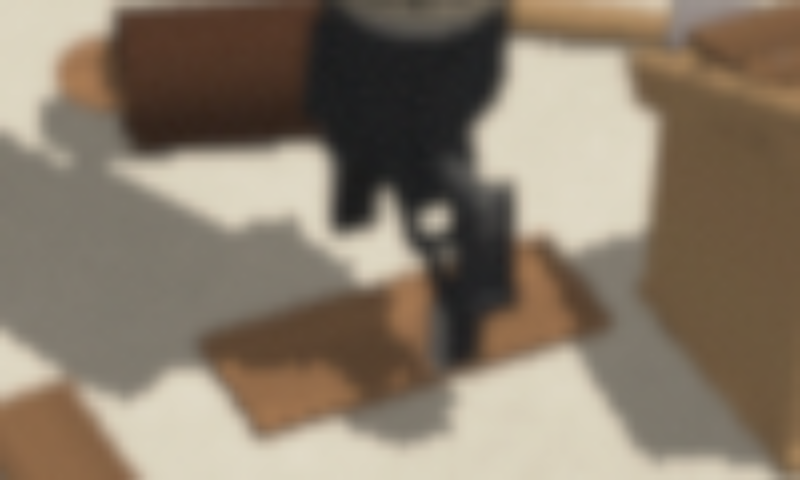

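```bash
python3 -c "
from h import *
px=np.array([(203,345),(262,428),(607,318),(548,237)])/8+np.array([230,180])-.5
P=onplane('scene',px,.008)*1000; print(P.round(1).tolist(),P.mean(0)); 
for a,b in((0,3),(1,2),(0,1),(3,2)):
  v=P[b]-P[a];print(np.hypot(*v[:2]).round(1),np.degrees(np.arctan2(v[1],v[0])).round(1))
go(.525,.027,.03,12.7)
im,d,w=snap('top','t2');cv2.imwrite('pics/t2c.png',cv2.resize(im[140:230,210:310],(660,594)))"
```

```text
[[518.3, -55.5, 8.0], [571.6, -42.3, 8.0], [535.6, 113.3, 8.0], [480.6, 103.2, 8.0]] [526.52889647  29.66345254   8.        ]
163.1 103.3
159.7 103.0
55.0 13.8
55.9 10.4
t 6.8 pos [0.5261 0.0282 0.0294] yaw 12.73 open 0.0852 F [ 0.1  0.7 -0.1] q7 -0.29 tilt [-0.0057  0.0041]
units dx -0.006 dy -0.009 dz -0.004 spin 0.000
```

View pics/t2c.png

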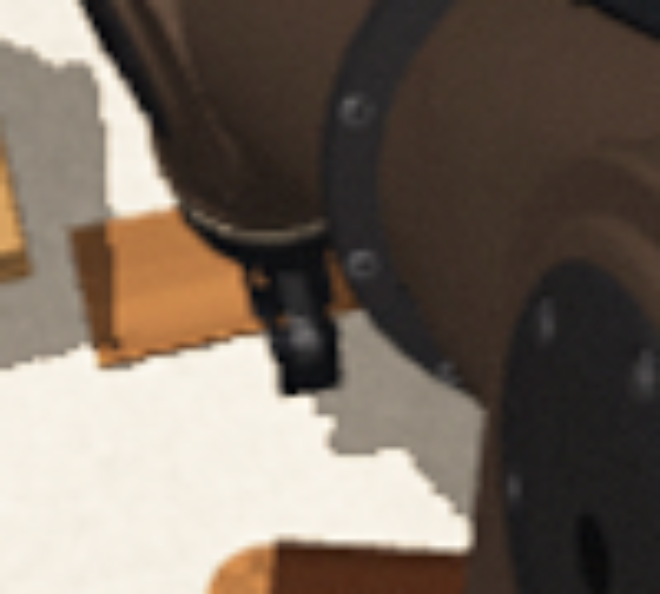

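```bash
python3 -c "
from h import *
px=np.array([(72,230),(102,366)])/6.6+np.array([210,140])-.5
P=onplane('top',px,.008)*1000; print(P.round(1).tolist());a=np.radians(103); m=P.mean(0)[:2]; print(m, m-82*np.array([np.cos(a),np.sin(a)]))
v=P[0]-P[1]; print(np.hypot(*v[:2]),np.degrees(np.arctan2(v[1],v[0])))"
```

```text
[[540.1, 115.5, 8.0], [480.0, 101.9, 8.0]]
[510.02786949 108.72534552] [528.47385594  28.82700021]
61.65675067881031 12.709371690930203
```

Request:
move_arm([
  {"dx": 0, "dy": 0, "dz": 0.05, "spin": 0, "claw": 1},
  {"dx": 0, "dy": 0, "dz": 0.09, "spin": 0, "claw": 1},
  {"dx": 0, "dy": 0, "dz": 0.09, "spin": 0, "claw": 0.6},
  {"dx": 0, "dy": 0, "dz": 0.09, "spin": 0, "claw": 0.5},
  {"dx": 0, "dy": 0, "dz": 0.09, "spin": 0, "claw": 0.5},
])

```text
time_s: 7.35
position: [0.5258, 0.0283, 0.0166]
ee_rot: [[-0.22, 0.975, -0.006], [0.975, 0.22, 0.004], [0.005, -0.005, -1.0]]
force: [-1.3, 0.6, 4.2]
opening: 0.0599
```

```bash
python3 -c "
from h import *
go(.525,.027,.03,12.7)
im,d,w=snap('scene','s6');cv2.imwrite('pics/s6c.png',cv2.resize(im[180:240,230:330],(800,480)))"
```

```text
t 7.35 pos [0.5258 0.0283 0.0166] yaw 12.74 open 0.0599 F [-1.3  0.6  4.2] q7 -0.31 tilt [-0.0058  0.0038]
units dx -0.007 dy -0.007 dz -0.089 spin 0.000
```

View pics/s6c.png

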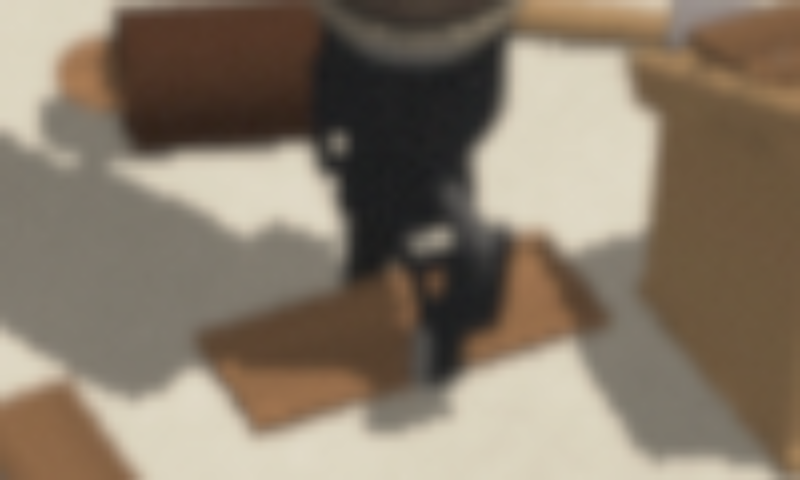

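Request:
move_arm([
  {"dx": 0, "dy": 0, "dz": -0.1, "spin": 0, "claw": 0.5},
  {"dx": 0, "dy": 0, "dz": -0.3, "spin": 0, "claw": 0.5},
  {"dx": 0, "dy": 0, "dz": -0.55, "spin": 0, "claw": 0.5},
  {"dx": 0, "dy": 0, "dz": -0.8, "spin": 0, "claw": 0.5},
  {"dx": 0, "dy": 0, "dz": -1, "spin": 0, "claw": 0.5},
])

```text
time_s: 7.9
position: [0.5269, 0.0279, 0.1689]
ee_rot: [[-0.221, 0.975, -0.004], [0.975, 0.221, 0.004], [0.005, -0.003, -1.0]]
force: [1.5, -0.8, -0.7]
opening: 0.0598
```

```bash
python3 -c "
from h import *
go(.549,.24,.23,12.2)
im,d,w=snap('scene','s7');cv2.imwrite('pics/s7c.png',cv2.resize(im[100:240,200:400],(800,560)))"
```

```text
t 7.9 pos [0.5269 0.0279 0.1689] yaw 12.75 open 0.0598 F [ 1.5 -0.8 -0.7] q7 -0.17 tilt [-0.0042  0.0041]
units dx 1.349 dy 0.454 dz -0.402 spin 0.006
```

View pics/s7c.png

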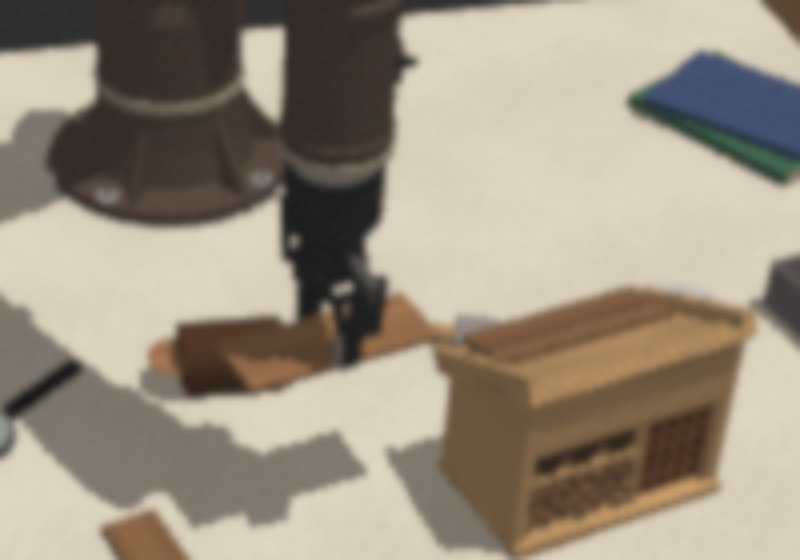

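Request:
move_arm([
  {"dx": 0, "dy": 0, "dz": -0.25, "spin": 0, "claw": 0.5},
  {"dx": 0.15, "dy": 0.06, "dz": -0.45, "spin": 0.01, "claw": 0.5},
  {"dx": 0.4, "dy": 0.15, "dz": -0.45, "spin": 0.01, "claw": 0.5},
  {"dx": 0.65, "dy": 0.23, "dz": -0.45, "spin": 0.01, "claw": 0.5},
  {"dx": 0.85, "dy": 0.29, "dz": -0.45, "spin": 0.01, "claw": 0.5},
])

```text
time_s: 8.45
position: [0.5432, 0.1644, 0.2416]
ee_rot: [[-0.206, 0.979, 0.003], [0.979, 0.206, 0.005], [0.005, 0.004, -1.0]]
force: [0.7, 0.5, -0.6]
opening: 0.06
```

```bash
python3 -c "
from h import *
go(.549,.24,.21,12.2)"
```

```text
t 8.45 pos [0.5432 0.1644 0.2416] yaw 11.89 open 0.06 F [ 0.7  0.5 -0.6] q7 -0.39 tilt [0.0026 0.0052]
units dx 0.484 dy 0.141 dz 0.213 spin -0.003
```

Request:
move_arm([
  {"dx": 0.2, "dy": 0.06, "dz": 0, "spin": 0, "claw": 0.5},
  {"dx": 0.38, "dy": 0.11, "dz": 0.05, "spin": 0, "claw": 0.5},
  {"dx": 0.48, "dy": 0.14, "dz": 0.1, "spin": -0.003, "claw": 0.5},
  {"dx": 0.48, "dy": 0.14, "dz": 0.16, "spin": -0.003, "claw": 0.5},
  {"dx": 0.48, "dy": 0.14, "dz": 0.2, "spin": -0.003, "claw": 0.5},
])

```text
time_s: 8.95
position: [0.5488, 0.238, 0.2106]
ee_rot: [[-0.21, 0.978, 0.001], [0.978, 0.21, 0.004], [0.003, 0.002, -1.0]]
force: [-0.3, -0.1, -0.7]
opening: 0.0594
```

```bash
python3 -c "
from h import *
go(.549,.24,.178,12.2)
im,d,w=snap('scene','s8');cv2.imwrite('pics/s8c.png',cv2.resize(im[140:240,290:410],(720,600)))"
```

```text
t 8.95 pos [0.5488 0.238  0.2106] yaw 12.15 open 0.0594 F [-0.3 -0.1 -0.7] q7 -0.53 tilt [0.0013 0.0036]
units dx 0.012 dy 0.004 dz 0.217 spin -0.001
```

View pics/s8c.png

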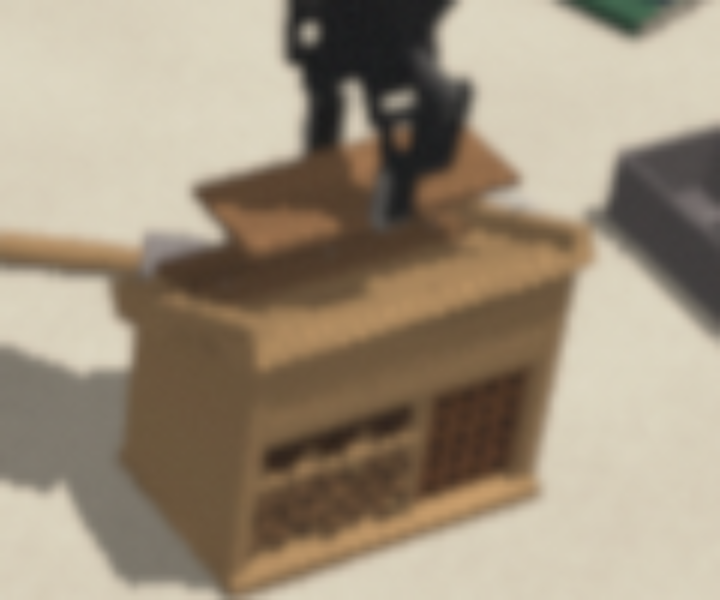

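Request:
move_arm([
  {"dx": 0.01, "dy": 0, "dz": 0.08, "spin": 0, "claw": 0.5},
  {"dx": 0.01, "dy": 0, "dz": 0.14, "spin": 0, "claw": 0.5},
  {"dx": 0.01, "dy": 0, "dz": 0.18, "spin": 0, "claw": 0.5},
  {"dx": 0.01, "dy": 0, "dz": 0.2, "spin": 0, "claw": 0.5},
  {"dx": 0.01, "dy": 0, "dz": 0.215, "spin": 0, "claw": 0.5},
])

```text
time_s: 9.5
position: [0.5484, 0.2385, 0.1774]
ee_rot: [[-0.209, 0.978, 0.0], [0.978, 0.209, 0.003], [0.003, 0.001, -1.0]]
force: [0.4, -0.6, -0.4]
opening: 0.0597
```

```bash
python3 -c "
from h import *
go(.549,.24,.174,12.2)
im,d,w=snap('scene','s9');cv2.imwrite('pics/s9c.png',cv2.resize(im[140:240,290:410],(720,600)))"
```

```text
t 9.5 pos [0.5484 0.2385 0.1774] yaw 12.07 open 0.0597 F [ 0.4 -0.6 -0.4] q7 -0.55 tilt [0.0003 0.0028]
units dx 0.009 dy 0.006 dz 0.023 spin -0.001
```

View pics/s9c.png

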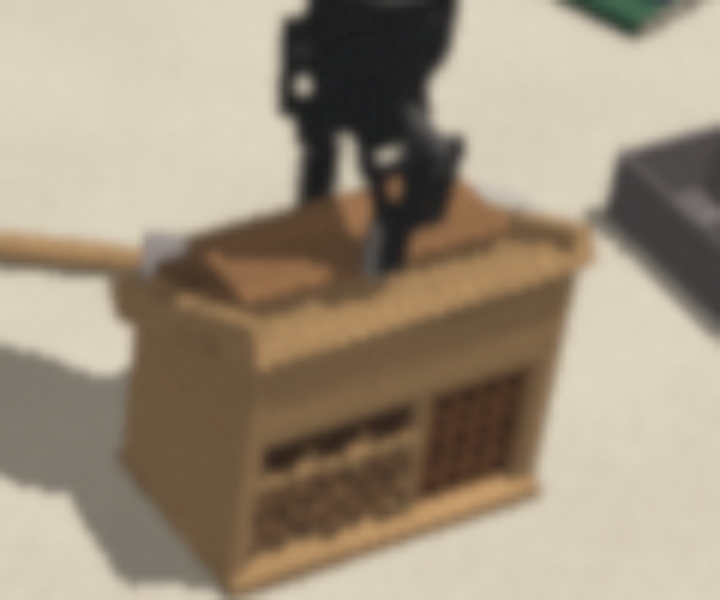

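Request:
move_arm([
  {"dx": 0.01, "dy": 0.005, "dz": 0.005, "spin": 0, "claw": 0.5},
  {"dx": 0.01, "dy": 0.005, "dz": 0.01, "spin": 0, "claw": 0.5},
  {"dx": 0.01, "dy": 0.005, "dz": 0.015, "spin": 0, "claw": 0.5},
  {"dx": 0.01, "dy": 0.005, "dz": 0.02, "spin": 0, "claw": 0.5},
  {"dx": 0.01, "dy": 0.005, "dz": 0.02, "spin": 0, "claw": 0.5},
])

```text
time_s: 10.05
position: [0.5488, 0.2402, 0.1742]
ee_rot: [[-0.209, 0.978, 0.0], [0.978, 0.209, 0.003], [0.003, 0.001, -1.0]]
force: [0.4, -0.1, -0.9]
opening: 0.0594
```

Request:
move_arm([
  {"dx": 0, "dy": 0, "dz": 0, "spin": 0, "claw": 0.78},
  {"dx": 0, "dy": 0, "dz": 0, "spin": 0, "claw": 0.78},
  {"dx": 0, "dy": 0, "dz": 0, "spin": 0, "claw": 0.78},
  {"dx": 0, "dy": 0, "dz": -0.05, "spin": 0, "claw": 0.78},
  {"dx": 0, "dy": 0, "dz": -0.15, "spin": 0, "claw": 0.78},
])

```text
time_s: 10.55
position: [0.5482, 0.2398, 0.1966]
ee_rot: [[-0.209, 0.978, -0.002], [0.978, 0.209, 0.002], [0.002, -0.001, -1.0]]
force: [-0.7, 0.3, 0.6]
opening: 0.0667
```

Request:
move_arm([
  {"dx": 0, "dy": 0, "dz": -0.2, "spin": 0.09, "claw": 0.78},
  {"dx": 0, "dy": -0.2, "dz": -0.4, "spin": 0.18, "claw": 0.78},
  {"dx": 0, "dy": -0.5, "dz": -0.5, "spin": 0.27, "claw": 0.78},
  {"dx": 0, "dy": -0.8, "dz": -0.5, "spin": 0.36, "claw": 0.78},
  {"dx": 0, "dy": -1, "dz": -0.5, "spin": 0.45, "claw": 0.78},
])

```text
time_s: 11.05
position: [0.3993, 0.2083, 0.2737]
ee_rot: [[0.48, 0.877, 0.0], [0.877, -0.48, 0.003], [0.003, -0.001, -1.0]]
force: [0.4, -0.5, 0.4]
opening: 0.0664
```

```bash
python3 -c "
from h import *
go(.46,.21,.174,-78)
im,d,w=snap('top','t3');cv2.imwrite('pics/t3c.png',cv2.resize(im[115:200,110:223],(791,595),interpolation=cv2.INTER_CUBIC))
im,d,w=snap('scene','s10');cv2.imwrite('pics/s10c.png',cv2.resize(im[140:240,290:410],(720,600)))"
```

```text
t 11.05 pos [0.3993 0.2083 0.2737] yaw -28.68 open 0.0664 F [ 0.4 -0.5  0.4] q7 -1.19 tilt [0.0005 0.0027]
units dx 0.202 dy 0.350 dz 0.665 spin 0.548
```

View pics/t3c.png

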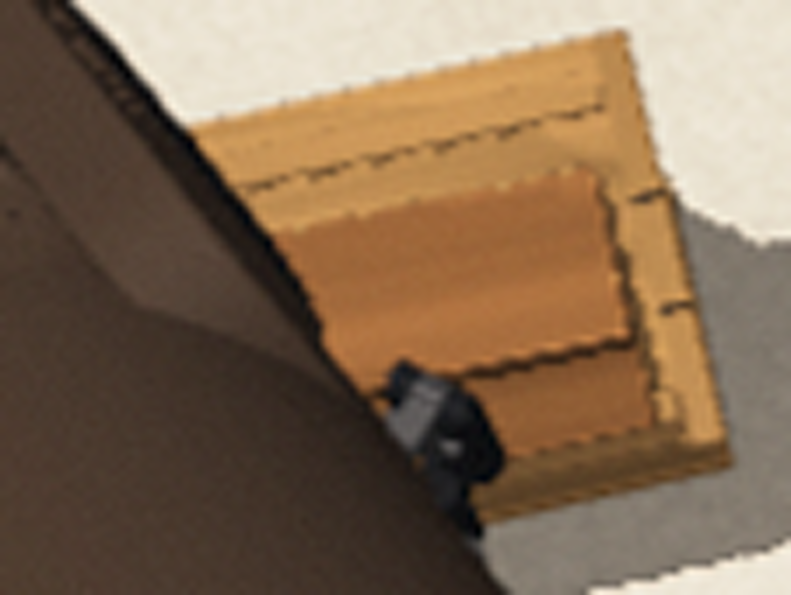

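View pics/s10c.png

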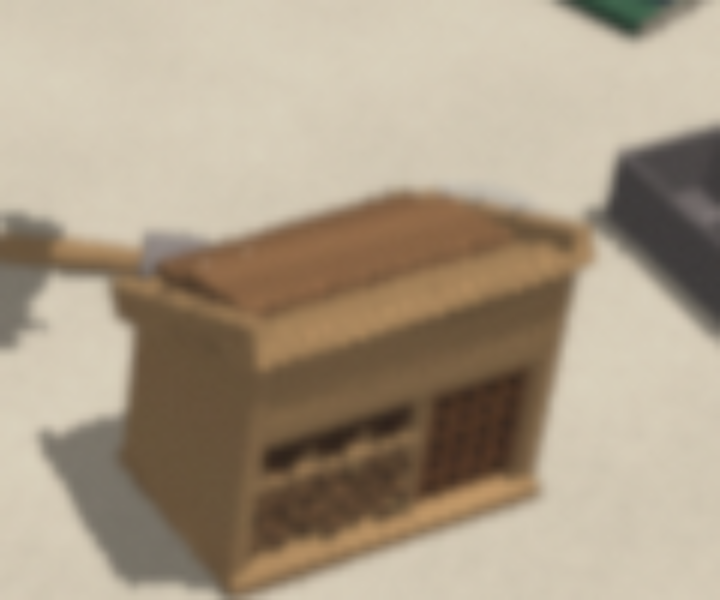

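```bash
cat >> h.py <<'E'
def roofpx(n,uv,zr,H=None):
    H=np.load('H0.npy') if H is None else H
    K,R,t=cal(n); uv=np.atleast_2d(uv).astype(float); r=np.c_[(uv[:,0]-K[0,2])/K[0,0],(uv[:,1]-K[1,2])/K[1,1],np.ones(len(uv))]@R
    c=-R.T@t; o=w2roof(H,[c])[0]; q=w2roof(H,c+r)-o
    return o+q*((zr-o[2])/q[:,2])[:,None]
E
python3 -c "
from h import *
f=lambda p,k,o:np.array(p)/k+np.array(o)-.5+.5/k
print(roofpx('top',f([(632,340),(470,375),(605,172),(300,233)],7,(110,115)),16).round(1).tolist())
print(roofpx('scene',f([(240,310),(520,240),(170,262),(410,192)],6,(290,140)),16).round(1).tolist())
"
```

```text
[[33.2, -79.9, 16.0], [33.0, -20.9, 16.0], [93.5, -83.6, 16.0], [94.5, 26.5, 16.0]]
[[91.4, -82.2, 16.0], [103.1, 82.9, 16.0], [18.5, -81.5, 16.0], [15.4, 73.1, 16.0]]
```

```bash
python3 -c "
from h import *
go(.495,.2283,.20,-77.8)"
```

```text
t 11.15 pos [0.3983 0.208  0.2736] yaw -28.53 open 0.0671 F [0.5 0.1 0.7] q7 -1.19 tilt [-0.0002  0.0012]
units dx 0.426 dy 0.502 dz 0.490 spin 0.547
```

Request:
move_arm([
  {"dx": 0, "dy": 0, "dz": 0, "spin": 0.09, "claw": 1},
  {"dx": 0, "dy": 0, "dz": 0, "spin": 0.18, "claw": 1},
  {"dx": 0, "dy": 0, "dz": 0, "spin": 0.27, "claw": 1},
  {"dx": 0.1, "dy": 0.1, "dz": 0, "spin": 0.36, "claw": 1},
  {"dx": 0.2, "dy": 0.2, "dz": 0, "spin": 0.45, "claw": 1},
])

```text
time_s: 11.65
position: [0.4404, 0.2206, 0.2749]
ee_rot: [[0.935, 0.354, 0.002], [0.354, -0.935, 0.002], [0.002, -0.001, -1.0]]
force: [0.4, 0.8, 0.7]
opening: 0.0854
```

```bash
python3 -c "
from h import *
go(.495,.2283,.18,-77.8)"
```

```text
t 11.65 pos [0.4404 0.2206 0.2749] yaw -69.24 open 0.0854 F [0.4 0.8 0.7] q7 -1.88 tilt [0.0018 0.002 ]
units dx 0.357 dy 0.082 dz 0.634 spin 0.095
```

Request:
move_arm([
  {"dx": 0.1, "dy": 0.02, "dz": 0.1, "spin": 0.09, "claw": 1},
  {"dx": 0.2, "dy": 0.05, "dz": 0.25, "spin": 0.095, "claw": 1},
  {"dx": 0.3, "dy": 0.07, "dz": 0.45, "spin": 0.095, "claw": 1},
  {"dx": 0.35, "dy": 0.08, "dz": 0.6, "spin": 0.095, "claw": 1},
  {"dx": 0.355, "dy": 0.08, "dz": 0.63, "spin": 0.095, "claw": 1},
])

```text
time_s: 12.15
position: [0.4951, 0.228, 0.1787]
ee_rot: [[0.977, 0.212, -0.001], [0.212, -0.977, 0.001], [-0.001, -0.001, -1.0]]
force: [-0.1, 0.4, 0.5]
opening: 0.0855
```

```bash
python3 -c "
from h import *
go(.495,.2283,.15,-77.8)"
```

```text
t 12.15 pos [0.4951 0.228  0.1787] yaw -77.75 open 0.0855 F [-0.1  0.4  0.5] q7 -2.03 tilt [-0.0008  0.0009]
units dx -0.000 dy -0.002 dz 0.191 spin 0.001
```

Request:
move_arm([
  {"dx": 0, "dy": 0, "dz": 0.06, "spin": 0, "claw": 1},
  {"dx": 0, "dy": 0, "dz": 0.12, "spin": 0, "claw": 1},
  {"dx": 0, "dy": 0, "dz": 0.16, "spin": 0, "claw": 1},
  {"dx": 0, "dy": 0, "dz": 0.185, "spin": 0, "claw": 1},
  {"dx": 0, "dy": 0, "dz": 0.185, "spin": 0, "claw": 1},
])

```text
time_s: 12.65
position: [0.4949, 0.228, 0.1509]
ee_rot: [[0.977, 0.212, -0.001], [0.212, -0.977, 0.001], [-0.001, -0.001, -1.0]]
force: [-0.9, -0.5, 1.1]
opening: 0.0856
```

```bash
python3 -c "
from h import *
go(.5119,.2319,.15,-77.8)
im,d,w=snap('scene','s11');cv2.imwrite('pics/s11c.png',cv2.resize(im[140:240,290:410],(720,600)))
im,d,w=snap('top','t4');cv2.imwrite('pics/t4c.png',cv2.resize(im[115:200,110:223],(791,595),interpolation=cv2.INTER_CUBIC))"
```

```text
t 12.65 pos [0.4949 0.228  0.1509] yaw -77.74 open 0.0856 F [-0.9 -0.5  1.1] q7 -2.05 tilt [-0.001   0.0007]
units dx 0.117 dy -0.001 dz 0.006 spin 0.001
```

View pics/s11c.png

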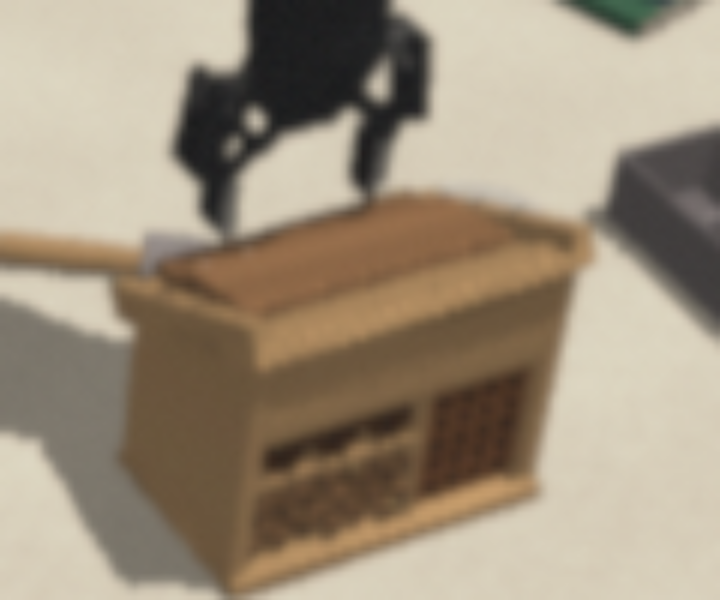

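View pics/t4c.png

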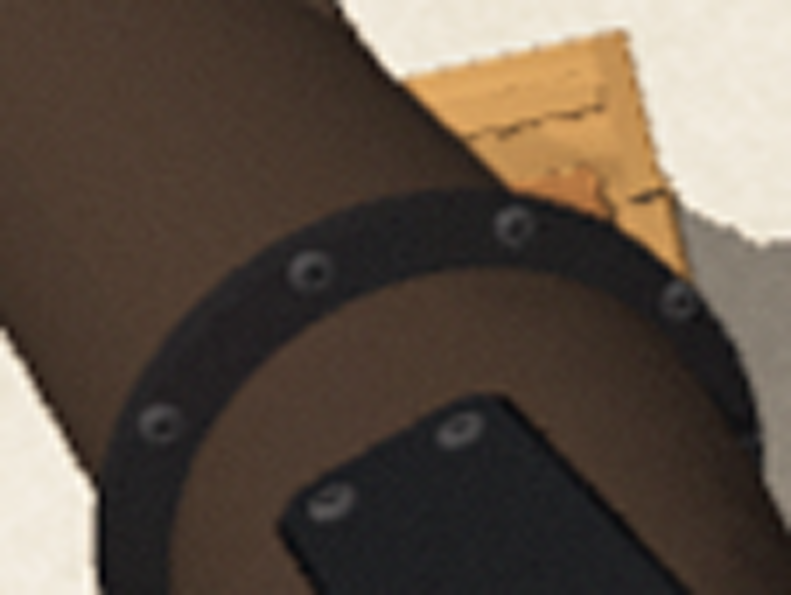

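Request:
move_arm([
  {"dx": 0.03, "dy": 0, "dz": 0.005, "spin": 0, "claw": 1},
  {"dx": 0.05, "dy": 0, "dz": 0.005, "spin": 0, "claw": 1},
  {"dx": 0.07, "dy": 0, "dz": 0.005, "spin": 0, "claw": 1},
  {"dx": 0.09, "dy": 0, "dz": 0.005, "spin": 0, "claw": 1},
  {"dx": 0.1, "dy": 0, "dz": 0.005, "spin": 0, "claw": 1},
])

```text
time_s: 13.25
position: [0.5098, 0.2314, 0.1505]
ee_rot: [[0.977, 0.212, -0.001], [0.212, -0.977, 0.001], [-0.001, -0.001, -1.0]]
force: [-3.6, -1.4, 3.0]
opening: 0.0856
```

```bash
python3 -c "
from h import *
go(.5119,.2319,.15,-77.8)
im,d,w=snap('scene','s12');cv2.imwrite('pics/s12c.png',cv2.resize(im[140:240,290:410],(720,600)))"
```

```text
t 13.25 pos [0.5098 0.2314 0.1505] yaw -77.75 open 0.0856 F [-3.6 -1.4  3. ] q7 -2.04 tilt [-0.0009  0.0009]
units dx 0.014 dy -0.001 dz 0.003 spin 0.001
```

View pics/s12c.png

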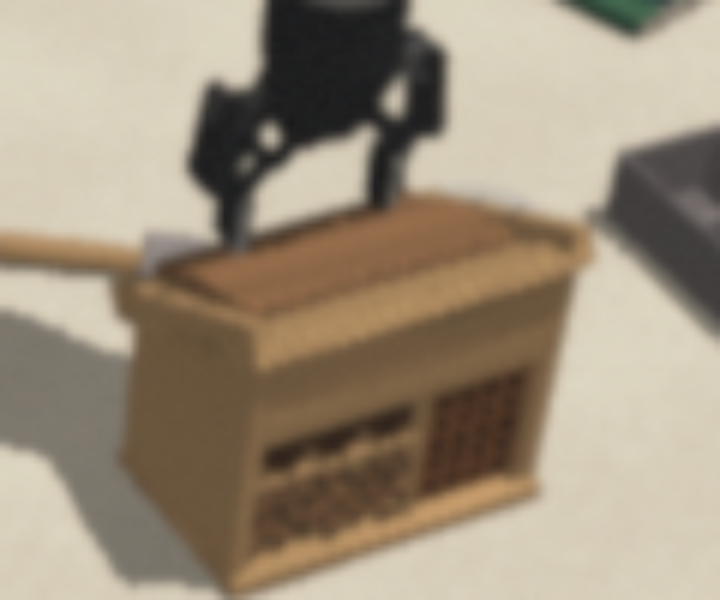

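Request:
move_arm([
  {"dx": -0.1, "dy": 0, "dz": 0, "spin": 0, "claw": 1},
  {"dx": -0.2, "dy": 0, "dz": -0.2, "spin": 0, "claw": 1},
  {"dx": -0.3, "dy": 0.3, "dz": -0.3, "spin": 0, "claw": 1},
  {"dx": -0.4, "dy": 0.6, "dz": -0.4, "spin": 0, "claw": 1},
  {"dx": -0.4, "dy": 0.95, "dz": -0.5, "spin": 0, "claw": 1},
])

```text
time_s: 13.8
position: [0.479, 0.0826, 0.225]
ee_rot: [[0.977, 0.214, -0.001], [0.214, -0.977, 0.001], [-0.001, -0.001, -1.0]]
force: [1.7, -0.2, -0.4]
opening: 0.0851
```

Request:
move_arm([
  {"dx": 0, "dy": 0.3, "dz": 0, "spin": 0, "claw": 1},
  {"dx": 0, "dy": 0.6, "dz": 0, "spin": 0, "claw": 1},
  {"dx": 0, "dy": 0.6, "dz": 0, "spin": 0, "claw": 1},
  {"dx": 0, "dy": 0.6, "dz": 0, "spin": 0, "claw": 1},
  {"dx": 0, "dy": 0.6, "dz": 0, "spin": 0, "claw": 1},
])

```text
time_s: 14.3
position: [0.4981, -0.004, 0.2249]
ee_rot: [[0.976, 0.216, -0.001], [0.216, -0.976, 0.001], [-0.001, -0.002, -1.0]]
force: [0.5, 0.1, -0.5]
opening: 0.0855
```

```bash
python3 -c "
from h import *
go(.5119,.2319,.15,-77.8)
im,d,w=snap('top','t5');cv2.imwrite('pics/t5c.png',cv2.resize(im[115:200,110:223],(791,595),interpolation=cv2.INTER_CUBIC))"
```

```text
t 14.3 pos [ 0.4981 -0.004   0.2249] yaw -77.54 open 0.0855 F [ 0.5  0.1 -0.5] q7 -1.53 tilt [-0.0014  0.0014]
units dx 0.430 dy -1.515 dz 0.501 spin 0.003
```

View pics/t5c.png

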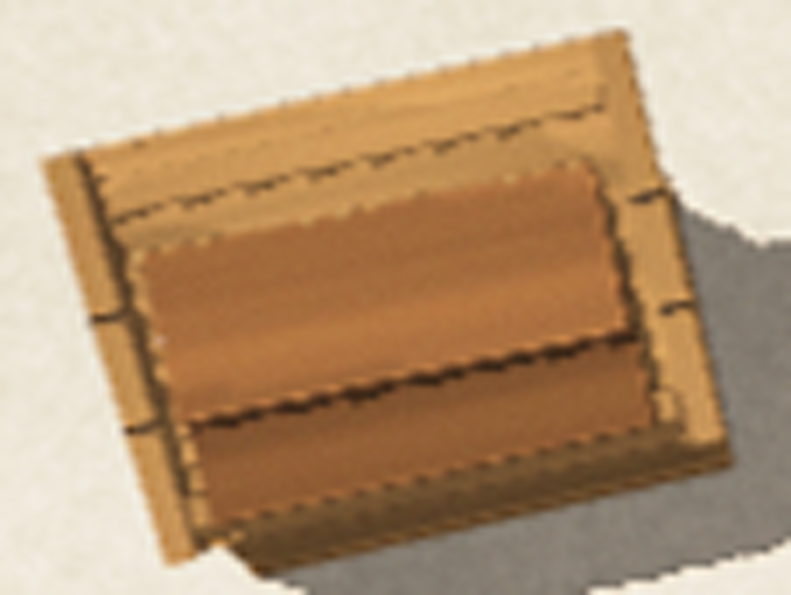

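```bash
cat >> h.py <<'E'
def over(n,tag,o,k,sets,out,size):
    H=np.load('H0.npy'); im=np.load(tag+'.npz')['im']; x,y,w,h=o; b=cv2.resize(im[y:y+h,x:x+w],size,interpolation=cv2.INTER_CUBIC)
    for pts in sets:
        q=(proj(n,roof2w(H,pts))-(x,y)+.5)*k; cv2.polylines(b,[q.round().astype(int)],True,(0,255,0),1)
    cv2.imwrite(out,b)
def box(x0,x1,z): return [(x0,82,z),(x1,82,z),(x1,-82,z),(x0,-82,z)]
E
python3 -c "
from h import *
over('top','t5',(110,115,113,85),7,[box(40,102,16)],'pics/t5o.png',(791,595))
f=lambda p,k,o:np.array(p)/k+np.array(o)-.5+.5/k
print(roofpx('top',f([(630,337),(190,417),(588,165),(143,252)],7,(110,115)),16).round(1).tolist())
"
```

```text
[[34.4, -79.4, 16.0], [39.1, 79.0, 16.0], [97.1, -78.2, 16.0], [99.3, 81.8, 16.0]]
```

View pics/t5o.png

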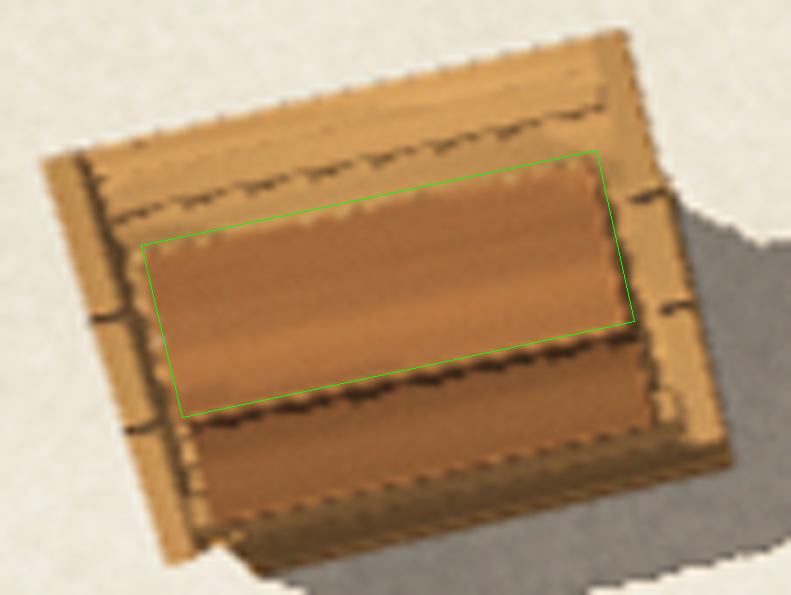

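```bash
python3 -c "
from h import *
go(.497,.2285,.18,-76.6)"
```

```text
t 14.35 pos [ 0.4981 -0.0037  0.2249] yaw -77.49 open 0.0853 F [-0.2  0.2 -0.1] q7 -1.53 tilt [-0.0014  0.0013]
units dx 0.329 dy -1.513 dz 0.301 spin -0.010
```

Request:
move_arm([
  {"dx": 0, "dy": -0.25, "dz": 0, "spin": -0.01, "claw": 1},
  {"dx": 0, "dy": -0.55, "dz": 0, "spin": -0.01, "claw": 1},
  {"dx": 0.1, "dy": -0.8, "dz": 0, "spin": -0.01, "claw": 1},
  {"dx": 0.2, "dy": -1, "dz": 0, "spin": -0.01, "claw": 1},
  {"dx": 0.3, "dy": -1, "dz": 0, "spin": -0.01, "claw": 1},
])

```text
time_s: 14.85
position: [0.5078, 0.1597, 0.2255]
ee_rot: [[0.97, 0.242, -0.001], [0.242, -0.97, 0.004], [-0.0, -0.005, -1.0]]
force: [-0.0, -0.5, 0.2]
opening: 0.0859
```

```bash
python3 -c "
from h import *
go(.497,.2285,.17,-76.6)"
```

```text
t 14.85 pos [0.5078 0.1597 0.2255] yaw -76.02 open 0.0859 F [-0.  -0.5  0.2] q7 -1.85 tilt [-0.0015  0.0043]
units dx 0.041 dy -0.461 dz 0.372 spin 0.006
```

Request:
move_arm([
  {"dx": 0.04, "dy": -0.2, "dz": 0.05, "spin": 0.006, "claw": 1},
  {"dx": 0.04, "dy": -0.4, "dz": 0.15, "spin": 0.006, "claw": 1},
  {"dx": 0.04, "dy": -0.46, "dz": 0.25, "spin": 0.006, "claw": 1},
  {"dx": 0.04, "dy": -0.46, "dz": 0.35, "spin": 0.006, "claw": 1},
  {"dx": 0.04, "dy": -0.46, "dz": 0.37, "spin": 0.006, "claw": 1},
])

```text
time_s: 15.35
position: [0.4951, 0.2298, 0.1687]
ee_rot: [[0.972, 0.236, -0.004], [0.236, -0.972, 0.004], [-0.003, -0.004, -1.0]]
force: [0.2, -0.0, -0.1]
opening: 0.0853
```

```bash
python3 -c "
from h import *
go(.500,.2292,.15,-76.6)"
```

```text
t 15.35 pos [0.4951 0.2298 0.1687] yaw -76.35 open 0.0853 F [ 0.2 -0.  -0.1] q7 -2.02 tilt [-0.0042  0.0036]
units dx 0.031 dy 0.012 dz 0.125 spin 0.003
```

Request:
move_arm([
  {"dx": 0, "dy": 0.01, "dz": 0.05, "spin": 0.003, "claw": 1},
  {"dx": 0, "dy": 0.01, "dz": 0.1, "spin": 0.003, "claw": 1},
  {"dx": 0, "dy": 0.01, "dz": 0.125, "spin": 0.003, "claw": 1},
  {"dx": 0.02, "dy": 0.01, "dz": 0.125, "spin": 0.003, "claw": 1},
  {"dx": 0.04, "dy": 0.01, "dz": 0.125, "spin": 0.003, "claw": 1},
])

```text
time_s: 15.85
position: [0.5017, 0.2298, 0.1502]
ee_rot: [[0.973, 0.231, -0.004], [0.231, -0.973, 0.004], [-0.003, -0.005, -1.0]]
force: [0.2, -0.5, -0.4]
opening: 0.0854
```

```bash
python3 -c "
from h import *
go(.5119,.2319,.15,-76.6)"
```

```text
t 15.85 pos [0.5017 0.2298 0.1502] yaw -76.64 open 0.0854 F [ 0.2 -0.5 -0.4] q7 -2.03 tilt [-0.0038  0.0037]
units dx 0.070 dy 0.002 dz 0.001 spin -0.000
```

Request:
move_arm([
  {"dx": 0.02, "dy": 0, "dz": 0, "spin": 0, "claw": 1},
  {"dx": 0.04, "dy": 0, "dz": 0, "spin": 0, "claw": 1},
  {"dx": 0.055, "dy": 0, "dz": 0, "spin": 0, "claw": 1},
  {"dx": 0.07, "dy": 0, "dz": 0, "spin": 0, "claw": 1},
  {"dx": 0.07, "dy": 0, "dz": 0, "spin": 0, "claw": 1},
])

```text
time_s: 16.35
position: [0.5104, 0.2318, 0.1502]
ee_rot: [[0.973, 0.231, -0.007], [0.231, -0.973, 0.002], [-0.006, -0.004, -1.0]]
force: [-8.0, -2.7, 8.8]
opening: 0.0853
```

```bash
python3 -c "
from h import *
go(.5119,.2319,.15,-76.6)"
```

```text
t 16.35 pos [0.5104 0.2318 0.1502] yaw -76.64 open 0.0853 F [-8.  -2.7  8.8] q7 -2.02 tilt [-0.0068  0.0022]
units dx 0.010 dy 0.001 dz 0.001 spin -0.000
```

Request:
move_arm([
  {"dx": -0.1, "dy": 0, "dz": 0, "spin": 0, "claw": 1},
  {"dx": -0.2, "dy": 0, "dz": -0.2, "spin": 0, "claw": 1},
  {"dx": -0.3, "dy": 0.3, "dz": -0.3, "spin": 0, "claw": 1},
  {"dx": -0.4, "dy": 0.6, "dz": -0.4, "spin": 0, "claw": 1},
  {"dx": -0.4, "dy": 0.95, "dz": -0.5, "spin": 0, "claw": 1},
])

```text
time_s: 16.85
position: [0.4831, 0.0824, 0.2247]
ee_rot: [[0.972, 0.233, -0.007], [0.233, -0.972, 0.002], [-0.006, -0.004, -1.0]]
force: [2.3, -0.1, -0.4]
opening: 0.0853
```

Request:
move_arm([
  {"dx": 0, "dy": 0.3, "dz": 0, "spin": 0, "claw": 1},
  {"dx": 0, "dy": 0.6, "dz": 0, "spin": 0, "claw": 1},
  {"dx": 0, "dy": 0.6, "dz": 0, "spin": 0, "claw": 1},
  {"dx": 0, "dy": 0.6, "dz": 0, "spin": 0, "claw": 1},
  {"dx": 0, "dy": 0.6, "dz": 0, "spin": 0, "claw": 1},
])

```text
time_s: 17.35
position: [0.504, -0.0038, 0.2244]
ee_rot: [[0.972, 0.235, -0.007], [0.235, -0.972, 0.003], [-0.006, -0.004, -1.0]]
force: [0.2, 0.4, 0.3]
opening: 0.0854
```

```bash
python3 -c "
from h import *
im,d,w=snap('top','t6')
over('top','t6',(110,115,113,85),7,[box(40,102,16)],'pics/t6o.png',(791,595))
W=w.reshape(-1,3); q=w2roof(np.load('H0.npy'),W)
for lo in range(30,130,8):
  print(lo,[np.median(q[(q[:,0]>lo)&(q[:,0]<lo+8)&(q[:,1]>a)&(q[:,1]<a+40),2]).round(1) for a in(-80,-40,0,40)])
"
```

```text
30 [np.float64(7.6), np.float64(7.6), np.float64(7.5), np.float64(8.6)]
38 [np.float64(14.8), np.float64(15.8), np.float64(16.1), np.float64(16.7)]
46 [np.float64(16.0), np.float64(15.7), np.float64(15.7), np.float64(15.7)]
54 [np.float64(15.4), np.float64(15.7), np.float64(16.1), np.float64(15.8)]
62 [np.float64(15.3), np.float64(16.1), np.float64(16.1), np.float64(15.9)]
70 [np.float64(15.4), np.float64(15.3), np.float64(15.5), np.float64(16.2)]
78 [np.float64(15.6), np.float64(15.7), np.float64(15.9), np.float64(15.9)]
86 [np.float64(15.2), np.float64(15.7), np.float64(15.6), np.float64(15.4)]
94 [np.float64(15.1), np.float64(16.0), np.float64(15.1), np.float64(14.8)]
102 [np.float64(8.6), np.float64(7.4), np.float64(8.8), np.float64(9.0)]
110 [np.float64(9.3), np.float64(10.2), np.float64(10.5), np.float64(11.3)]
118 [np.float64(14.1), np.float64(14.8), np.float64(14.2), np.float64(14.7)]
126 [np.float64(13.8), np.float64(14.2), np.float64(13.9), np.float64(14.6)]
```

View pics/t6o.png

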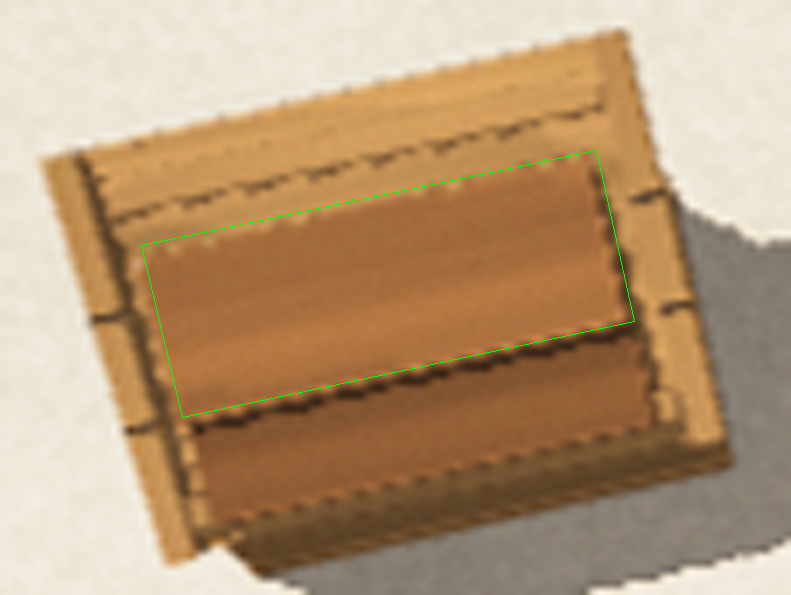

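```bash
cat >> h.py <<'E'
def prof(tag,z,y0,y1,xs,n='top'):
    H=np.load('H0.npy'); im=cv2.cvtColor(np.load(tag+'.npz')['im'],cv2.COLOR_BGR2GRAY).astype(np.float32)
    out=[]
    for y in np.arange(y0,y1,1.):
        q=proj(n,roof2w(H,np.c_[xs,np.full(len(xs),y),np.full(len(xs),z)])).astype(np.float32)
        out.append(cv2.remap(im,q[:,0].reshape(1,-1),q[:,1].reshape(1,-1),cv2.INTER_LINEAR)[0])
    return np.mean(out,0)
E
python3 -c "
from h import *
xs=np.arange(25,130,1.)
for tag,z,lo,hi in(('top0',8,30,75),('t6',16,28,112)):
  for a,b in((-78,-40),(-20,20),(40,78)):
    p=prof(tag,z,a,b,xs); k=(xs>=lo)&(xs<=hi); print(tag,a,' '.join('%d:%d'%(x,v) for x,v in zip(xs[k],p[k]) if min(abs(x-lo),abs(x-62) if z==8 else 99,abs(x-40),abs(x-102) )<9))
"
```

```text
top0 -78 30:62 31:61 32:61 33:61 34:62 35:62 36:64 37:65 38:66 39:64 40:61 41:56 42:56 43:63 44:72 45:76 46:76 47:75 48:75 54:77 55:76 56:76 57:76 58:76 59:75 60:75 61:76 62:79 63:85 64:92 65:100 66:105 67:107 68:107 69:108 70:110
top0 -20 30:62 31:62 32:62 33:62 34:63 35:64 36:65 37:64 38:62 39:58 40:54 41:54 42:60 43:69 44:75 45:77 46:76 47:76 48:76 54:76 55:75 56:75 57:74 58:74 59:74 60:76 61:81 62:88 63:97 64:106 65:112 66:115 67:116 68:116 69:117 70:118
top0 40 30:63 31:63 32:64 33:64 34:65 35:64 36:63 37:60 38:56 39:51 40:51 41:58 42:68 43:74 44:77 45:76 46:76 47:76 48:77 54:73 55:73 56:73 57:73 58:74 59:76 60:81 61:90 62:100 63:109 64:115 65:118 66:118 67:117 68:116 69:115 70:114
t6 -78 28:94 29:94 30:93 31:92 32:89 33:84 34:74 35:60 36:52 37:56 38:68 39:86 40:107 41:124 42:130 43:129 44:127 45:126 46:125 47:124 48:124 94:121 95:122 96:124 97:127 98:129 99:132 100:135 101:138 102:140 103:143 104:147 105:149 106:149 107:150 108:151 109:153 110:154
t6 -20 28:94 29:94 30:94 31:92 32:89 33:82 34:70 35:59 36:58 37:67 38:84 39:103 40:117 41:121 42:121 43:121 44:122 45:123 46:124 47:125 48:125 94:117 95:117 96:119 97:121 98:126 99:133 100:142 101:150 102:155 103:156 104:155 105:153 106:152 107:152 108:152 109:152 110:152
t6 40 28:95 29:94 30:93 31:90 32:83 33:71 34:60 35:59 36:68 37:84 38:103 39:116 40:119 41:116 42:115 43:116 44:117 45:118 46:120 47:122 48:123 94:119 95:121 96:123 97:127 98:133 99:138 100:142 101:143 102:143 103:143 104:143 105:144 106:146 107:150 108:152 109:154 110:154
```

```bash
python3 - <<'E'
from h import *
H=np.load('H0.npy'); 
def edge(p,xs,lo,hi):
    k=(xs>=lo)&(xs<=hi); g=np.abs(np.gradient(p))[k]; return (g*xs[k]).sum()/g.sum()
xs=np.arange(25,80,.5)
for it in range(4):
    np.save('H0.npy',H)
    L=[];E=[]
    for y in(-65,-40,-15,15,40,65):
        p=prof('top0',8,y-12,y+12,xs); k=(xs>35)&(xs<46); b=np.interp(xs,[36,45],[np.interp(36,xs,p),np.interp(45,xs,p)]); w=np.clip(b-p,0,None)*k
        L.append((w*xs).sum()/w.sum()); E.append(edge(p,xs,56,69))
    yy=np.array([-65,-40,-15,15,40,65]); sl=np.polyfit(yy,L,1),np.polyfit(yy,E,1)
    print(np.round(L,1),np.round(E,1),np.degrees(H[2]),sl)
    s=(sl[0][0]+sl[1][0])/2; dx=((sl[0][1]-40)+(sl[1][1]-62))/2
    H=H.copy(); H[2]-=s; c=dx*.966/1000; H[0]+=c*np.cos(H[2]); H[1]+=c*np.sin(H[2])
    # y
    e=[]
    for sg in(-1,1):
        acc=[]
        im=cv2.cvtColor(np.load('top0.npz')['im'],cv2.COLOR_BGR2GRAY).astype(np.float32)
        for x in np.arange(10,60,1.):
            ys=np.arange(72,92,.5); q=proj('top',roof2w(H,np.c_[np.full(len(ys),x),ys*sg,np.full(len(ys),8)])).astype(np.float32)
            acc.append(cv2.remap(im,q[:,0].reshape(1,-1),q[:,1].reshape(1,-1),cv2.INTER_LINEAR)[0])
        e.append(np.mean(acc,0)); 
    print('y-',' '.join('%d'%v for v in e[0][::2]),'y+',' '.join('%d'%v for v in e[1][::2]))
print(H,np.degrees(H[2])); np.save('H0.npy',H)
over('top','top0',(110,115,113,85),7,[box(0,62,8),[(40,104,14),(40,-104,14)],[(80,104,18),(80,-104,18)]],'pics/t0o.png',(791,595))
E
```

```text
[41.5 41.1 40.7 40.2 39.8 39.5] [64.  63.5 63.4 62.5 62.1 62. ] 12.202006614851587 (array([-1.55209659e-02,  4.04743203e+01]), array([-1.63123410e-02,  6.29073516e+01]))
y- 69 69 69 69 69 69 67 64 60 60 62 69 82 94 103 108 110 110 109 107 y+ 69 68 68 68 68 69 69 68 69 71 76 84 91 94 93 86 74 63 58 58
[39.9 39.9 39.9 39.8 39.8 39.8] [62.8 62.6 62.7 62.2 62.1 62.2] 13.113963680177644 (array([-7.47560382e-04,  3.98514857e+01]), array([-5.56462216e-03,  6.24352666e+01]))
y- 69 69 69 69 69 69 67 63 60 60 62 71 83 95 104 108 111 110 109 107 y+ 69 68 68 68 68 69 69 68 69 70 75 83 91 94 94 87 76 64 58 58
[39.6 39.7 39.7 39.8 39.8 39.9] [62.6 62.5 62.6 62.1 62.1 62.3] 13.294794389855618 (array([2.10156519e-03, 3.97245341e+01]), array([-3.49721273e-03,  6.23385060e+01]))
y- 69 69 69 69 69 69 67 63 60 60 62 71 84 96 104 109 111 110 109 107 y+ 69 68 68 68 68 69 69 68 69 70 75 83 91 94 94 88 76 65 58 58
[39.5 39.6 39.7 39.7 39.8 39.9] [62.5 62.4 62.5 62.1 62.1 62.3] 13.334776746597052 (array([2.74667315e-03, 3.96984699e+01]), array([-3.06409871e-03,  6.23180537e+01]))
y- 69 69 69 69 69 69 67 63 60 60 62 71 84 96 104 109 111 110 108 106 y+ 69 68 68 68 68 69 69 68 69 70 75 83 91 94 94 88 76 65 58 58
[0.55816773 0.24193722 0.23289447] 13.343870318954647
```

View pics/t0o.png

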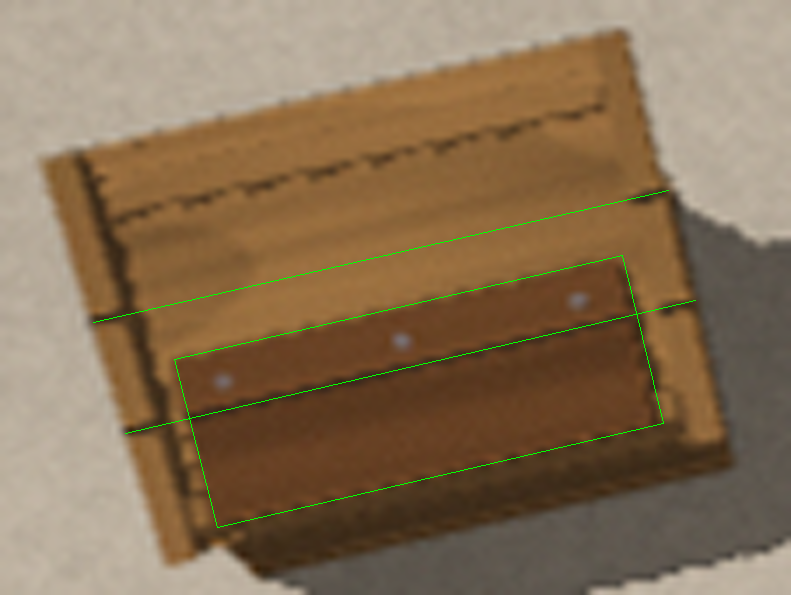

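```bash
python3 - <<'E'
from h import *
H=np.load('H0.npy'); H[2]=np.radians(13.2); np.save('H0.npy',H)
xs=np.arange(25,115,1.)
for a,b in((-78,-40),(-20,20),(40,78)):
    p=prof('t6',16,a,b,xs); print(a,' '.join('%d:%d'%(x,v) for x,v in zip(xs,p) if 33<x<45 or 94<x<108))
go(.4985,.2290,.18,-76.8)
E
```

```text
-78 34:53 35:54 36:65 37:82 38:102 39:121 40:130 41:129 42:128 43:126 44:125 95:126 96:129 97:131 98:134 99:138 100:139 101:142 102:146 103:149 104:149 105:150 106:151 107:152
-20 34:61 35:57 36:65 37:80 38:99 39:115 40:122 41:121 42:121 43:122 44:123 95:118 96:121 97:125 98:131 99:140 100:149 101:154 102:156 103:155 104:154 105:152 106:152 107:152
40 34:61 35:58 36:65 37:81 38:100 39:116 40:119 41:117 42:115 43:116 44:117 95:120 96:123 97:126 98:132 99:138 100:141 101:143 102:143 103:143 104:142 105:143 106:146 107:149
t 17.4 pos [ 0.5039 -0.0035  0.2244] yaw -76.38 open 0.0854 F [-0.9 -0.2 -0.5] q7 -1.51 tilt [-0.0068  0.0027]
units dx 0.332 dy -1.514 dz 0.301 spin 0.005
```

Request:
move_arm([
  {"dx": 0, "dy": -0.25, "dz": 0, "spin": 0, "claw": 1},
  {"dx": 0, "dy": -0.55, "dz": 0, "spin": 0, "claw": 1},
  {"dx": 0.05, "dy": -0.8, "dz": 0, "spin": 0, "claw": 1},
  {"dx": 0.15, "dy": -1, "dz": 0, "spin": 0, "claw": 1},
  {"dx": 0.25, "dy": -1, "dz": 0, "spin": 0, "claw": 1},
])

```text
time_s: 17.9
position: [0.5032, 0.1582, 0.2254]
ee_rot: [[0.969, 0.245, -0.007], [0.245, -0.969, 0.006], [-0.005, -0.007, -1.0]]
force: [0.4, -0.6, -0.5]
opening: 0.0854
```

```bash
python3 -c "
from h import *
go(.497,.2288,.17,-76.8)"
```

```text
t 17.9 pos [0.5032 0.1582 0.2254] yaw -75.81 open 0.0854 F [ 0.4 -0.6 -0.5] q7 -1.84 tilt [-0.0068  0.0056]
units dx 0.077 dy -0.464 dz 0.372 spin 0.011
```

Request:
move_arm([
  {"dx": 0.07, "dy": -0.2, "dz": 0.05, "spin": 0.01, "claw": 1},
  {"dx": 0.07, "dy": -0.4, "dz": 0.15, "spin": 0.01, "claw": 1},
  {"dx": 0.07, "dy": -0.46, "dz": 0.25, "spin": 0.01, "claw": 1},
  {"dx": 0.07, "dy": -0.46, "dz": 0.35, "spin": 0.01, "claw": 1},
  {"dx": 0.07, "dy": -0.46, "dz": 0.38, "spin": 0.01, "claw": 1},
])

```text
time_s: 18.4
position: [0.4943, 0.2295, 0.1673]
ee_rot: [[0.972, 0.233, -0.009], [0.233, -0.972, 0.005], [-0.008, -0.007, -1.0]]
force: [0.7, -0.8, 0.6]
opening: 0.0855
```

```bash
python3 -c "
from h import *
go(.503,.2301,.152,-76.8)"
```

```text
t 18.4 pos [0.4943 0.2295 0.1673] yaw -76.5 open 0.0855 F [ 0.7 -0.8  0.6] q7 -2.02 tilt [-0.0093  0.005 ]
units dx 0.058 dy 0.010 dz 0.102 spin 0.003
```

Request:
move_arm([
  {"dx": 0, "dy": 0.01, "dz": 0.05, "spin": 0.003, "claw": 1},
  {"dx": 0, "dy": 0.01, "dz": 0.1, "spin": 0.003, "claw": 1},
  {"dx": 0.03, "dy": 0.01, "dz": 0.1, "spin": 0.003, "claw": 1},
  {"dx": 0.055, "dy": 0.01, "dz": 0.1, "spin": 0.003, "claw": 1},
  {"dx": 0.055, "dy": 0.01, "dz": 0.1, "spin": 0.003, "claw": 1},
])

```text
time_s: 18.9
position: [0.5036, 0.2302, 0.1528]
ee_rot: [[0.974, 0.228, -0.008], [0.228, -0.974, 0.006], [-0.007, -0.007, -1.0]]
force: [-0.4, -1.2, 0.2]
opening: 0.0855
```

```bash
python3 -c "
from h import *
go(.5126,.2323,.152,-76.8)"
```

```text
t 18.9 pos [0.5036 0.2302 0.1528] yaw -76.81 open 0.0855 F [-0.4 -1.2  0.2] q7 -2.02 tilt [-0.008   0.0056]
units dx 0.061 dy -0.000 dz 0.005 spin -0.000
```

Request:
move_arm([
  {"dx": 0.02, "dy": 0, "dz": 0, "spin": 0, "claw": 1},
  {"dx": 0.035, "dy": 0, "dz": 0, "spin": 0, "claw": 1},
  {"dx": 0.05, "dy": 0, "dz": 0, "spin": 0, "claw": 1},
  {"dx": 0.061, "dy": 0, "dz": 0, "spin": 0, "claw": 1},
  {"dx": 0.061, "dy": 0, "dz": 0, "spin": 0, "claw": 1},
])

```text
time_s: 19.4
position: [0.5126, 0.2323, 0.1527]
ee_rot: [[0.974, 0.228, -0.008], [0.228, -0.974, 0.006], [-0.007, -0.007, -1.0]]
force: [0.9, -0.3, 0.7]
opening: 0.0855
```

Request:
move_arm([
  {"dx": -0.1, "dy": 0, "dz": 0, "spin": 0, "claw": 1},
  {"dx": -0.2, "dy": 0, "dz": -0.2, "spin": 0, "claw": 1},
  {"dx": -0.3, "dy": 0.3, "dz": -0.3, "spin": 0, "claw": 1},
  {"dx": -0.4, "dy": 0.6, "dz": -0.4, "spin": 0, "claw": 1},
  {"dx": -0.4, "dy": 0.95, "dz": -0.5, "spin": 0, "claw": 1},
])

```text
time_s: 19.9
position: [0.4847, 0.0827, 0.2267]
ee_rot: [[0.973, 0.23, -0.008], [0.23, -0.973, 0.005], [-0.007, -0.007, -1.0]]
force: [1.3, -0.1, 0.0]
opening: 0.0854
```

Request:
move_arm([
  {"dx": 0, "dy": 0.3, "dz": 0, "spin": 0, "claw": 1},
  {"dx": 0, "dy": 0.6, "dz": 0, "spin": 0, "claw": 1},
  {"dx": 0, "dy": 0.6, "dz": 0, "spin": 0, "claw": 1},
  {"dx": 0, "dy": 0.6, "dz": 0, "spin": 0, "claw": 1},
  {"dx": 0, "dy": 0.6, "dz": 0, "spin": 0, "claw": 1},
])

```text
time_s: 20.4
position: [0.5052, -0.0035, 0.226]
ee_rot: [[0.973, 0.232, -0.009], [0.232, -0.973, 0.006], [-0.007, -0.008, -1.0]]
force: [0.2, 0.1, -0.1]
opening: 0.0856
```

```bash
python3 -c "
from h import *
im,d,w=snap('top','t7')
over('top','t7',(110,115,113,85),7,[box(40,102,16)],'pics/t7o.png',(791,595))
xs=np.arange(25,115,1.)
for a,b in((-78,-40),(-20,20),(40,78)):
    p=prof('t7',16,a,b,xs); print(a,' '.join('%d:%d'%(x,v) for x,v in zip(xs,p) if 33<x<45 or 94<x<108))
"
```

```text
-78 34:74 35:65 36:61 37:66 38:81 39:101 40:120 41:129 42:130 43:127 44:126 95:123 96:126 97:128 98:131 99:134 100:137 101:139 102:143 103:147 104:150 105:151 106:151 107:153
-20 34:66 35:57 36:59 37:71 38:89 39:108 40:120 41:123 42:121 43:122 44:123 95:119 96:120 97:123 98:129 99:137 100:145 101:151 102:154 103:155 104:154 105:153 106:152 107:152
40 34:63 35:59 36:65 37:81 38:101 39:115 40:118 41:116 42:115 43:116 44:117 95:120 96:123 97:126 98:132 99:137 100:140 101:142 102:143 103:143 104:142 105:143 106:146 107:149
```

View pics/t7o.png

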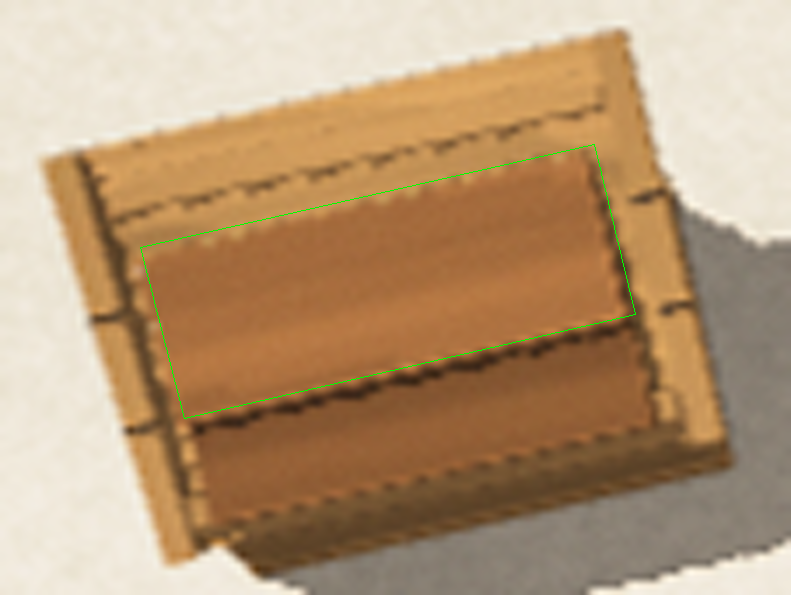

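```bash
python3 -c "
from h import *
go(.498,.2290,.17,-77.2)"
```

```text
t 20.45 pos [ 0.5052 -0.0032  0.226 ] yaw -76.55 open 0.0853 F [0.9 0.  0.5] q7 -1.52 tilt [-0.0085  0.0061]
units dx 0.316 dy -1.514 dz 0.383 spin 0.007
```

Request:
move_arm([
  {"dx": 0, "dy": -0.25, "dz": 0, "spin": 0.01, "claw": 1},
  {"dx": 0, "dy": -0.55, "dz": 0, "spin": 0.01, "claw": 1},
  {"dx": 0.05, "dy": -0.8, "dz": 0, "spin": 0.01, "claw": 1},
  {"dx": 0.15, "dy": -1, "dz": 0, "spin": 0.01, "claw": 1},
  {"dx": 0.25, "dy": -1, "dz": 0, "spin": 0.01, "claw": 1},
])

```text
time_s: 20.95
position: [0.5049, 0.1586, 0.2275]
ee_rot: [[0.974, 0.227, -0.009], [0.227, -0.974, 0.009], [-0.006, -0.011, -1.0]]
force: [0.3, -0.1, -0.1]
opening: 0.0852
```

```bash
python3 -c "
from h import *
go(.497,.2288,.17,-77.2)"
```

```text
t 20.95 pos [0.5049 0.1586 0.2275] yaw -76.88 open 0.0852 F [ 0.3 -0.1 -0.1] q7 -1.86 tilt [-0.0085  0.009 ]
units dx 0.057 dy -0.464 dz 0.388 spin 0.004
```

Request:
move_arm([
  {"dx": 0.05, "dy": -0.2, "dz": 0.05, "spin": 0.01, "claw": 1},
  {"dx": 0.05, "dy": -0.4, "dz": 0.15, "spin": 0.01, "claw": 1},
  {"dx": 0.05, "dy": -0.46, "dz": 0.25, "spin": 0.01, "claw": 1},
  {"dx": 0.05, "dy": -0.46, "dz": 0.35, "spin": 0.01, "claw": 1},
  {"dx": 0.05, "dy": -0.46, "dz": 0.4, "spin": 0.01, "claw": 1},
])

```text
time_s: 21.45
position: [0.4944, 0.2296, 0.167]
ee_rot: [[0.977, 0.215, -0.01], [0.215, -0.977, 0.009], [-0.008, -0.011, -1.0]]
force: [-0.4, -0.8, 1.0]
opening: 0.0855
```

```bash
python3 -c "
from h import *
go(.501,.2297,.147,-77.2)"
```

```text
t 21.45 pos [0.4944 0.2296 0.167 ] yaw -77.58 open 0.0855 F [-0.4 -0.8  1. ] q7 -2.03 tilt [-0.0104  0.0086]
units dx 0.044 dy 0.010 dz 0.133 spin -0.004
```

Request:
move_arm([
  {"dx": 0, "dy": 0.01, "dz": 0.05, "spin": -0.004, "claw": 1},
  {"dx": 0, "dy": 0.01, "dz": 0.1, "spin": -0.004, "claw": 1},
  {"dx": 0, "dy": 0.01, "dz": 0.125, "spin": -0.004, "claw": 1},
  {"dx": 0.03, "dy": 0.01, "dz": 0.133, "spin": -0.004, "claw": 1},
  {"dx": 0.04, "dy": 0.01, "dz": 0.133, "spin": -0.004, "claw": 1},
])

```text
time_s: 21.95
position: [0.5012, 0.2296, 0.1472]
ee_rot: [[0.975, 0.221, -0.01], [0.221, -0.975, 0.009], [-0.007, -0.011, -1.0]]
force: [0.1, -0.2, 0.8]
opening: 0.0851
```

```bash
python3 -c "
from h import *
go(.5115,.232,.147,-77.2)"
```

```text
t 21.95 pos [0.5012 0.2296 0.1472] yaw -77.25 open 0.0851 F [ 0.1 -0.2  0.8] q7 -2.03 tilt [-0.0097  0.0089]
units dx 0.070 dy -0.001 dz 0.001 spin -0.001
```

Request:
move_arm([
  {"dx": 0.02, "dy": 0, "dz": 0, "spin": 0, "claw": 1},
  {"dx": 0.04, "dy": 0, "dz": 0, "spin": 0, "claw": 1},
  {"dx": 0.06, "dy": 0, "dz": 0, "spin": 0, "claw": 1},
  {"dx": 0.075, "dy": 0, "dz": 0, "spin": 0, "claw": 1},
  {"dx": 0.075, "dy": 0, "dz": 0, "spin": 0, "claw": 1},
])

```text
time_s: 22.45
position: [0.5112, 0.232, 0.147]
ee_rot: [[0.975, 0.221, -0.012], [0.221, -0.975, 0.008], [-0.01, -0.011, -1.0]]
force: [-3.8, -0.1, 4.5]
opening: 0.0851
```

Request:
move_arm([
  {"dx": -0.1, "dy": 0, "dz": 0, "spin": 0, "claw": 1},
  {"dx": -0.2, "dy": 0, "dz": -0.2, "spin": 0, "claw": 1},
  {"dx": -0.3, "dy": 0.3, "dz": -0.3, "spin": 0, "claw": 1},
  {"dx": -0.4, "dy": 0.6, "dz": -0.4, "spin": 0, "claw": 1},
  {"dx": -0.4, "dy": 0.95, "dz": -0.5, "spin": 0, "claw": 1},
])

```text
time_s: 22.95
position: [0.4827, 0.0826, 0.2208]
ee_rot: [[0.975, 0.224, -0.012], [0.224, -0.975, 0.008], [-0.01, -0.01, -1.0]]
force: [2.0, -0.8, 0.1]
opening: 0.0853
```

Request:
move_arm([
  {"dx": 0, "dy": 0.3, "dz": 0, "spin": 0, "claw": 1},
  {"dx": 0, "dy": 0.6, "dz": 0, "spin": 0, "claw": 1},
  {"dx": 0, "dy": 0.6, "dz": 0, "spin": 0, "claw": 1},
  {"dx": 0, "dy": 0.6, "dz": 0, "spin": 0, "claw": 1},
  {"dx": 0, "dy": 0.6, "dz": 0, "spin": 0, "claw": 1},
])

```text
time_s: 23.45
position: [0.5027, -0.0039, 0.2199]
ee_rot: [[0.974, 0.225, -0.012], [0.225, -0.974, 0.009], [-0.01, -0.011, -1.0]]
force: [-0.1, -0.2, 0.7]
opening: 0.0853
```

```bash
python3 -c "
from h import *
im,d,w=snap('top','t8')
over('top','t8',(110,115,113,85),7,[[(40,104,14),(40,-104,14)],[(80,104,18),(80,-104,18)]],'pics/t8o.png',(791,595))
xs=np.arange(25,115,1.)
for a,b in((-78,-40),(-20,20),(40,78)):
    p=prof('t8',16,a,b,xs); print(a,' '.join('%d:%d'%(x,v) for x,v in zip(xs,p) if 33<x<45 or 94<x<108))
    p=prof('top0',8,a,b,xs); print('line',' '.join('%d:%d'%(x,v) for x,v in zip(xs,p) if 34<x<46 or 57<x<68))
"
```

```text
-78 34:72 35:64 36:61 37:67 38:82 39:102 40:121 41:129 42:130 43:127 44:126 95:123 96:126 97:128 98:130 99:134 100:137 101:140 102:144 103:148 104:150 105:150 106:151 107:153
line 35:65 36:66 37:65 38:62 39:57 40:55 41:61 42:70 43:76 44:76 45:75 58:74 59:75 60:78 61:83 62:91 63:98 64:104 65:106 66:107 67:108
-20 34:78 35:66 36:60 37:63 38:74 39:92 40:110 41:121 42:122 43:121 44:122 95:118 96:118 97:119 98:122 99:127 100:135 101:143 102:150 103:154 104:154 105:153 106:152 107:152
line 35:65 36:65 37:63 38:59 39:55 40:53 41:58 42:68 43:75 44:77 45:76 58:74 59:76 60:80 61:87 62:95 63:104 64:111 65:114 66:115 67:116
40 34:74 35:60 36:52 37:57 38:70 39:87 40:105 41:116 42:118 43:116 44:115 95:118 96:119 97:120 98:122 99:127 100:132 101:137 102:140 103:142 104:143 105:144 106:146 107:149
line 35:64 36:63 37:61 38:57 39:52 40:51 41:56 42:66 43:73 44:77 45:77 58:74 59:75 60:80 61:88 62:98 63:108 64:115 65:118 66:118 67:118
```

View pics/t8o.png

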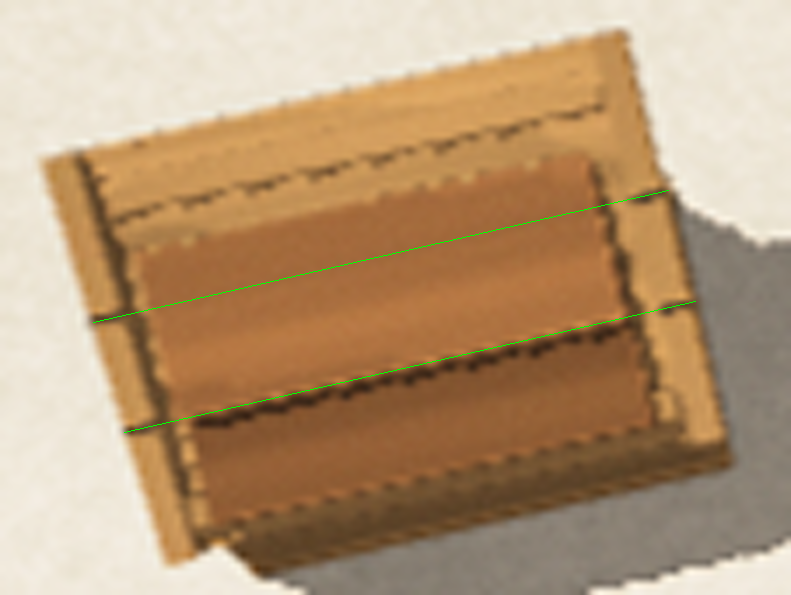

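```bash
python3 -c "
from h import *
H=np.load('H0.npy')
im=cv2.cvtColor(np.load('t8.npz')['im'],cv2.COLOR_BGR2GRAY).astype(np.float32)
for z,x0,x1,tag in((16,48,95,'t8'),):
  for sg in(-1,1):
    acc=[]
    for x in np.arange(x0,x1,1.):
      ys=np.arange(74,96,1.); q=proj('top',roof2w(H,np.c_[np.full(len(ys),x),ys*sg,np.full(len(ys),z)])).astype(np.float32)
      acc.append(cv2.remap(im,q[:,0].reshape(1,-1),q[:,1].reshape(1,-1),cv2.INTER_LINEAR)[0])
    print(sg,' '.join('%d:%d'%(y,v) for y,v in zip(ys,np.mean(acc,0))))
go(.614,-.115,.10,-74.9)"
```

```text
-1 74:122 75:123 76:123 77:118 78:108 79:98 80:89 81:85 82:93 83:108 84:125 85:138 86:146 87:150 88:151 89:151 90:150 91:149 92:149 93:148 94:147 95:147
1 74:122 75:122 76:122 77:122 78:122 79:122 80:122 81:123 82:125 83:127 84:130 85:130 86:124 87:115 88:101 89:88 90:82 91:84 92:94 93:108 94:123 95:136
t 23.5 pos [ 0.5027 -0.0036  0.2199] yaw -76.95 open 0.0857 F [-0.4 -0.7 -0.2] q7 -1.53 tilt [-0.012   0.0086]
units dx 0.563 dy 0.900 dz 0.784 spin -0.023
```

Request:
move_arm([
  {"dx": 0.2, "dy": 0.25, "dz": 0.1, "spin": 0, "claw": 1},
  {"dx": 0.4, "dy": 0.5, "dz": 0.2, "spin": 0, "claw": 1},
  {"dx": 0.5, "dy": 0.8, "dz": 0.3, "spin": 0, "claw": 1},
  {"dx": 0.55, "dy": 0.88, "dz": 0.55, "spin": 0, "claw": 1},
  {"dx": 0.55, "dy": 0.88, "dz": 0.7, "spin": 0, "claw": 1},
])

```text
time_s: 24.0
position: [0.6122, -0.1139, 0.1099]
ee_rot: [[0.974, 0.224, -0.013], [0.225, -0.974, 0.008], [-0.011, -0.011, -1.0]]
force: [-0.8, 0.7, -0.5]
opening: 0.085
```

```bash
python3 -c "
from h import *
go(.614,-.115,.10,-74.9)"
```

```text
t 24.0 pos [ 0.6122 -0.1139  0.1099] yaw -77.03 open 0.085 F [-0.8  0.7 -0.5] q7 -1.36 tilt [-0.0132  0.0082]
units dx 0.011 dy 0.010 dz 0.066 spin -0.024
```

Request:
move_arm([
  {"dx": 0.01, "dy": 0.01, "dz": 0.15, "spin": -0.024, "claw": 1},
  {"dx": 0.01, "dy": 0.01, "dz": 0.3, "spin": -0.024, "claw": 1},
  {"dx": 0.01, "dy": 0.01, "dz": 0.4, "spin": -0.024, "claw": 1},
  {"dx": 0.01, "dy": 0.01, "dz": 0.46, "spin": -0.024, "claw": 1},
  {"dx": 0.01, "dy": 0.01, "dz": 0.46, "spin": -0.024, "claw": 1},
])

```text
time_s: 24.5
position: [0.6127, -0.1136, 0.0401]
ee_rot: [[0.965, 0.262, -0.015], [0.262, -0.965, 0.009], [-0.012, -0.012, -1.0]]
force: [1.0, -0.2, 0.4]
opening: 0.0853
```

```bash
python3 -c "
from h import *
go(.614,-.115,.019,-74.9)
im,d,w=snap('scene','s13');cv2.imwrite('pics/s13c.png',cv2.resize(im[190:280,190:310],(800,600)))"
```

```text
t 24.5 pos [ 0.6127 -0.1136  0.0401] yaw -74.81 open 0.0853 F [ 1.  -0.2  0.4] q7 -1.35 tilt [-0.0147  0.0086]
units dx 0.008 dy 0.013 dz 0.140 spin 0.001
```

View pics/s13c.png

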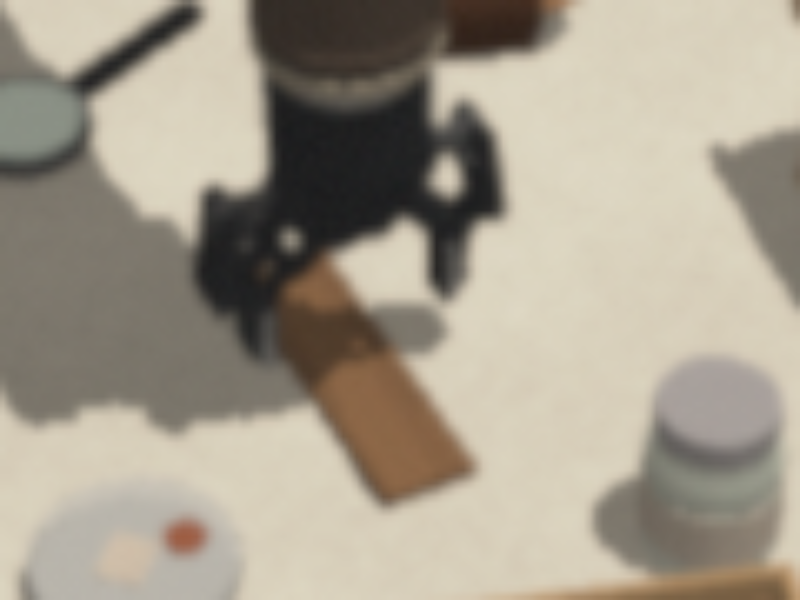

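Request:
move_arm([
  {"dx": 0.01, "dy": 0.01, "dz": 0.07, "spin": 0, "claw": 1},
  {"dx": 0.01, "dy": 0.01, "dz": 0.12, "spin": 0, "claw": 0.85},
  {"dx": 0.01, "dy": 0.01, "dz": 0.138, "spin": 0, "claw": 0.7},
  {"dx": 0.01, "dy": 0.01, "dz": 0.138, "spin": 0, "claw": 0.5},
  {"dx": 0.01, "dy": 0.01, "dz": 0.138, "spin": 0, "claw": 0.35},
])

```text
time_s: 25.05
position: [0.6149, -0.1148, 0.0206]
ee_rot: [[0.965, 0.262, -0.013], [0.262, -0.965, 0.008], [-0.01, -0.011, -1.0]]
force: [-0.1, -0.0, -0.8]
opening: 0.0457
```

Request:
move_arm([
  {"dx": 0, "dy": 0, "dz": 0, "spin": 0, "claw": 0.35},
  {"dx": 0, "dy": 0, "dz": 0, "spin": 0, "claw": 0.35},
  {"dx": 0, "dy": 0, "dz": 0, "spin": 0, "claw": 0.35},
  {"dx": 0, "dy": 0, "dz": -0.1, "spin": 0, "claw": 0.35},
  {"dx": 0, "dy": 0, "dz": -0.2, "spin": 0, "claw": 0.35},
])

```text
time_s: 25.55
position: [0.6152, -0.115, 0.0516]
ee_rot: [[0.965, 0.262, -0.014], [0.262, -0.965, 0.008], [-0.011, -0.012, -1.0]]
force: [0.1, 0.2, -0.8]
opening: 0.0456
```

```bash
python3 -c "
from h import *
go(.614,-.115,.019,-74.9)
im,d,w=snap('scene','s14');cv2.imwrite('pics/s14c.png',cv2.resize(im[190:280,190:310],(800,600)))"
```

```text
t 25.55 pos [ 0.6152 -0.115   0.0516] yaw -74.83 open 0.0456 F [ 0.1  0.2 -0.8] q7 -1.35 tilt [-0.0135  0.0084]
units dx -0.005 dy 0.000 dz 0.218 spin 0.001
```

View pics/s14c.png

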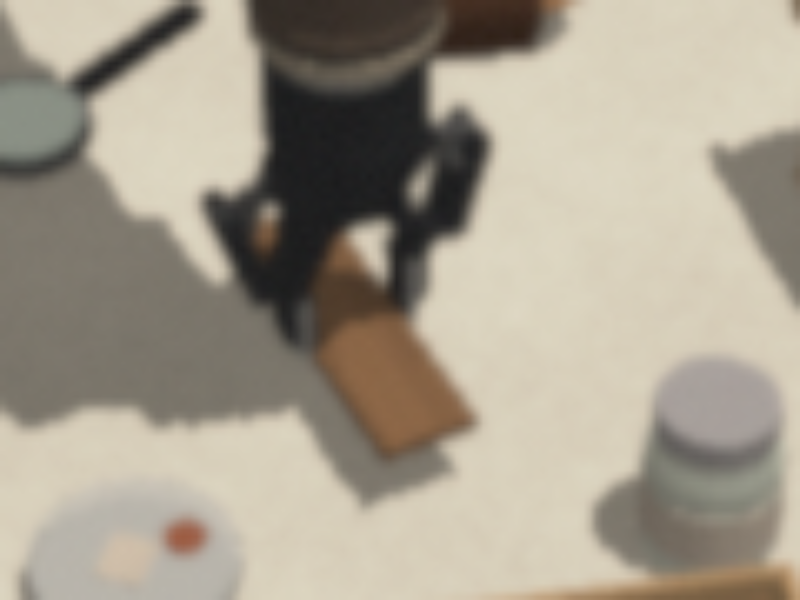

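Request:
move_arm([
  {"dx": 0, "dy": 0, "dz": -0.25, "spin": 0, "claw": 0.35},
  {"dx": 0, "dy": 0, "dz": -0.5, "spin": -0.09, "claw": 0.35},
  {"dx": 0, "dy": 0, "dz": -0.75, "spin": -0.18, "claw": 0.35},
  {"dx": 0, "dy": 0, "dz": -1, "spin": -0.27, "claw": 0.35},
  {"dx": 0, "dy": 0, "dz": -1, "spin": -0.36, "claw": 0.35},
])

```text
time_s: 26.1
position: [0.6216, -0.1165, 0.2119]
ee_rot: [[0.671, 0.742, 0.002], [0.742, -0.671, 0.006], [0.006, -0.003, -1.0]]
force: [0.5, 0.0, -0.5]
opening: 0.0457
```

```bash
python3 -c "
from h import *
go(.5801,.2471,.25,13.2)"
```

```text
t 26.1 pos [ 0.6216 -0.1165  0.2119] yaw -42.12 open 0.0457 F [ 0.5  0.  -0.5] q7 -0.8 tilt [0.0016 0.0061]
units dx 1.614 dy -1.832 dz -0.239 spin -0.615
```

Request:
move_arm([
  {"dx": 0.05, "dy": -0.05, "dz": -0.2, "spin": -0.09, "claw": 0.35},
  {"dx": 0.2, "dy": -0.22, "dz": -0.3, "spin": -0.18, "claw": 0.35},
  {"dx": 0.38, "dy": -0.43, "dz": -0.3, "spin": -0.27, "claw": 0.35},
  {"dx": 0.55, "dy": -0.63, "dz": -0.3, "spin": -0.36, "claw": 0.35},
  {"dx": 0.65, "dy": -0.74, "dz": -0.3, "spin": -0.45, "claw": 0.35},
])

```text
time_s: 26.6
position: [0.6039, 0.034, 0.2596]
ee_rot: [[0.019, 1.0, 0.004], [1.0, -0.019, 0.007], [0.007, 0.004, -1.0]]
force: [1.4, 0.2, -0.3]
opening: 0.0454
```

```bash
python3 -c "
from h import *
go(.5801,.2471,.25,13.2)"
```

```text
t 26.6 pos [0.6039 0.034  0.2596] yaw -1.08 open 0.0454 F [ 1.4  0.2 -0.3] q7 -0.4 tilt [0.0037 0.0073]
units dx 1.417 dy -0.185 dz 0.074 spin -0.159
```

Request:
move_arm([
  {"dx": 0.2, "dy": -0.04, "dz": 0, "spin": -0.08, "claw": 0.35},
  {"dx": 0.45, "dy": -0.08, "dz": 0, "spin": -0.15, "claw": 0.35},
  {"dx": 0.7, "dy": -0.12, "dz": 0, "spin": -0.16, "claw": 0.35},
  {"dx": 0.9, "dy": -0.15, "dz": 0, "spin": -0.16, "claw": 0.35},
  {"dx": 1.0, "dy": -0.15, "dz": 0, "spin": -0.16, "claw": 0.35},
])

```text
time_s: 27.1
position: [0.5831, 0.1879, 0.262]
ee_rot: [[-0.234, 0.972, 0.005], [0.972, 0.234, 0.009], [0.007, 0.007, -1.0]]
force: [0.3, 0.0, -0.3]
opening: 0.0456
```

```bash
python3 -c "
from h import *
go(.5801,.2471,.22,13.2)"
```

```text
t 27.1 pos [0.5831 0.1879 0.262 ] yaw 13.54 open 0.0456 F [ 0.3  0.  -0.3] q7 -0.43 tilt [0.0048 0.0088]
units dx 0.386 dy 0.071 dz 0.284 spin 0.004
```

Request:
move_arm([
  {"dx": 0.2, "dy": 0.03, "dz": 0, "spin": 0.004, "claw": 0.35},
  {"dx": 0.33, "dy": 0.06, "dz": 0.05, "spin": 0.004, "claw": 0.35},
  {"dx": 0.385, "dy": 0.07, "dz": 0.12, "spin": 0.004, "claw": 0.35},
  {"dx": 0.385, "dy": 0.07, "dz": 0.2, "spin": 0.004, "claw": 0.35},
  {"dx": 0.385, "dy": 0.07, "dz": 0.26, "spin": 0.004, "claw": 0.35},
])

```text
time_s: 27.6
position: [0.5802, 0.2448, 0.222]
ee_rot: [[-0.226, 0.974, 0.004], [0.974, 0.226, 0.007], [0.006, 0.005, -1.0]]
force: [-0.3, -0.0, -0.6]
opening: 0.0455
```

```bash
python3 -c "
from h import *
go(.5801,.2471,.1955,13.2)
im,d,w=snap('scene','s15');cv2.imwrite('pics/s15c.png',cv2.resize(im[140:240,290:410],(720,600)))"
```

```text
t 27.6 pos [0.5802 0.2448 0.222 ] yaw 13.08 open 0.0455 F [-0.3 -0.  -0.6] q7 -0.55 tilt [0.004  0.0069]
units dx 0.014 dy 0.002 dz 0.177 spin -0.001
```

View pics/s15c.png

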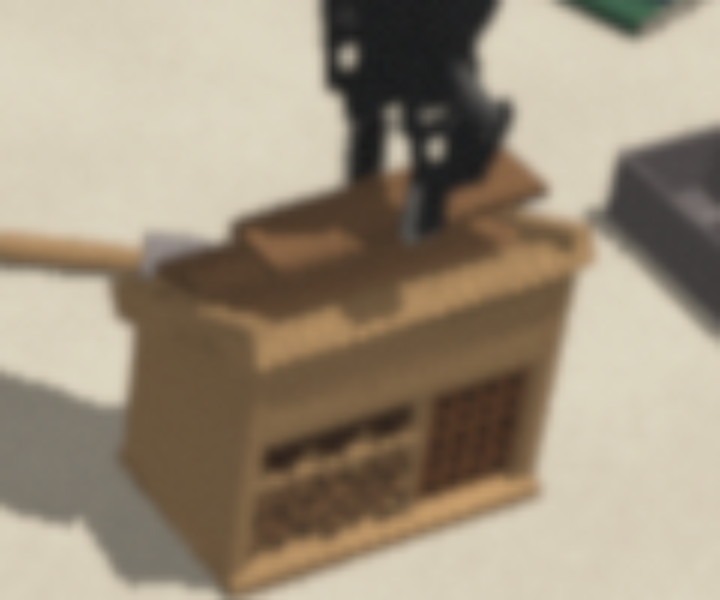

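Request:
move_arm([
  {"dx": 0.015, "dy": 0, "dz": 0.06, "spin": 0, "claw": 0.35},
  {"dx": 0.015, "dy": 0, "dz": 0.11, "spin": 0, "claw": 0.35},
  {"dx": 0.015, "dy": 0, "dz": 0.14, "spin": 0, "claw": 0.35},
  {"dx": 0.015, "dy": 0, "dz": 0.165, "spin": 0, "claw": 0.35},
  {"dx": 0.015, "dy": 0, "dz": 0.18, "spin": 0, "claw": 0.35},
])

```text
time_s: 28.15
position: [0.5794, 0.2464, 0.1934]
ee_rot: [[-0.226, 0.974, 0.002], [0.974, 0.226, 0.006], [0.005, 0.004, -1.0]]
force: [-0.7, -0.4, 0.6]
opening: 0.0455
```

```bash
python3 -c "
from h import *
go(.5801,.2471,.1935,13.2)
im,d,w=snap('scene','s16');cv2.imwrite('pics/s16c.png',cv2.resize(im[140:240,290:410],(720,600)))"
```

```text
t 28.15 pos [0.5794 0.2464 0.1934] yaw 13.05 open 0.0455 F [-0.7 -0.4  0.6] q7 -0.57 tilt [0.0022 0.006 ]
units dx 0.003 dy 0.006 dz -0.001 spin -0.002
```

View pics/s16c.png

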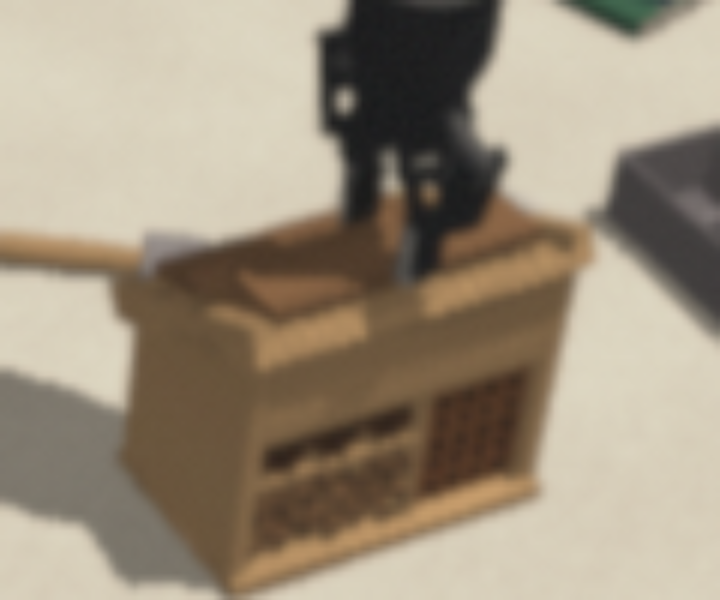

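Request:
move_arm([
  {"dx": 0, "dy": 0, "dz": 0, "spin": 0, "claw": 0.64},
  {"dx": 0, "dy": 0, "dz": 0, "spin": 0, "claw": 0.64},
  {"dx": 0, "dy": 0, "dz": 0, "spin": 0, "claw": 0.64},
  {"dx": 0, "dy": 0, "dz": -0.05, "spin": 0, "claw": 0.64},
  {"dx": 0, "dy": 0, "dz": -0.15, "spin": 0, "claw": 0.64},
])

```text
time_s: 28.7
position: [0.5788, 0.2459, 0.2156]
ee_rot: [[-0.226, 0.974, 0.0], [0.974, 0.226, 0.005], [0.005, 0.002, -1.0]]
force: [-0.2, 0.4, -0.5]
opening: 0.0547
```

Request:
move_arm([
  {"dx": 0, "dy": 0, "dz": -0.2, "spin": 0.09, "claw": 0.64},
  {"dx": 0, "dy": -0.2, "dz": -0.4, "spin": 0.18, "claw": 0.64},
  {"dx": -0.15, "dy": -0.5, "dz": -0.5, "spin": 0.27, "claw": 0.64},
  {"dx": -0.4, "dy": -0.6, "dz": -0.5, "spin": 0.36, "claw": 0.64},
  {"dx": -0.7, "dy": -0.6, "dz": -0.5, "spin": 0.45, "claw": 0.64},
])

```text
time_s: 29.2
position: [0.5129, 0.1238, 0.2929]
ee_rot: [[0.462, 0.887, 0.004], [0.887, -0.462, 0.006], [0.007, 0.001, -1.0]]
force: [1.0, 0.2, -0.6]
opening: 0.0546
```

```bash
python3 -c "
from h import *
go(.505,-.004,.22,-76.8)"
```

```text
t 29.2 pos [0.5129 0.1238 0.2929] yaw -27.5 open 0.0546 F [ 1.   0.2 -0.6] q7 -0.97 tilt [0.0037 0.0059]
units dx -0.783 dy 0.347 dz 0.481 spin 0.548
```

Request:
move_arm([
  {"dx": -0.2, "dy": 0.1, "dz": 0, "spin": 0.09, "claw": 1},
  {"dx": -0.5, "dy": 0.2, "dz": 0.1, "spin": 0.18, "claw": 1},
  {"dx": -0.75, "dy": 0.33, "dz": 0.2, "spin": 0.27, "claw": 1},
  {"dx": -0.75, "dy": 0.33, "dz": 0.3, "spin": 0.36, "claw": 1},
  {"dx": -0.75, "dy": 0.33, "dz": 0.3, "spin": 0.45, "claw": 1},
])

```text
time_s: 29.7
position: [0.5043, -0.0003, 0.2469]
ee_rot: [[0.93, 0.366, 0.002], [0.366, -0.93, 0.006], [0.004, -0.004, -1.0]]
force: [-0.1, 0.9, 0.4]
opening: 0.0855
```

```bash
python3 -c "
from h import *
go(.505,-.004,.22,-76.8)
im,d,w=snap('top','t9')
over('top','t9',(110,115,113,85),7,[[(40,104,14),(40,-104,14)],[(80,104,18),(80,-104,18)]],'pics/t9o.png',(791,595))
xs=np.arange(60,145,1.)
for a,b in((-78,-40),(-20,20),(40,78)):
    p=prof('t9',24,a,b,xs); print(a,' '.join('%d:%d'%(x,v) for x,v in zip(xs,p) if 63<x<90 or 115<x<134))
"
```

```text
t 29.7 pos [ 5.043e-01 -3.000e-04  2.469e-01] yaw -68.5 open 0.0855 F [-0.1  0.9  0.4] q7 -1.4 tilt [0.0025 0.0057]
units dx -0.005 dy 0.026 dz 0.179 spin 0.092
-78 64:127 65:125 66:123 67:122 68:120 69:117 70:110 71:98 72:83 73:70 74:66 75:71 76:83 77:99 78:110 79:110 80:106 81:103 82:100 83:98 84:97 85:98 86:100 87:103 88:105 89:106 116:103 117:100 118:99 119:98 120:99 121:103 122:112 123:125 124:140 125:155 126:166 127:172 128:175 129:176 130:175 131:174 132:172 133:170
-20 64:128 65:126 66:125 67:124 68:123 69:120 70:114 71:103 72:86 73:70 74:64 75:67 76:77 77:92 78:106 79:109 80:106 81:103 82:100 83:98 84:97 85:97 86:99 87:101 88:103 89:104 116:103 117:101 118:99 119:98 120:98 121:100 122:108 123:119 124:135 125:150 126:161 127:166 128:167 129:168 130:168 131:168 132:168 133:169
40 64:128 65:126 66:125 67:125 68:125 69:123 70:118 71:108 72:91 73:72 74:63 75:66 76:74 77:86 78:100 79:108 80:108 81:106 82:106 83:106 84:106 85:106 86:105 87:105 88:104 89:104 116:112 117:110 118:107 119:103 120:100 121:99 122:102 123:111 124:126 125:141 126:155 127:164 128:169 129:170 130:168 131:165 132:162 133:160
```

View pics/t9o.png

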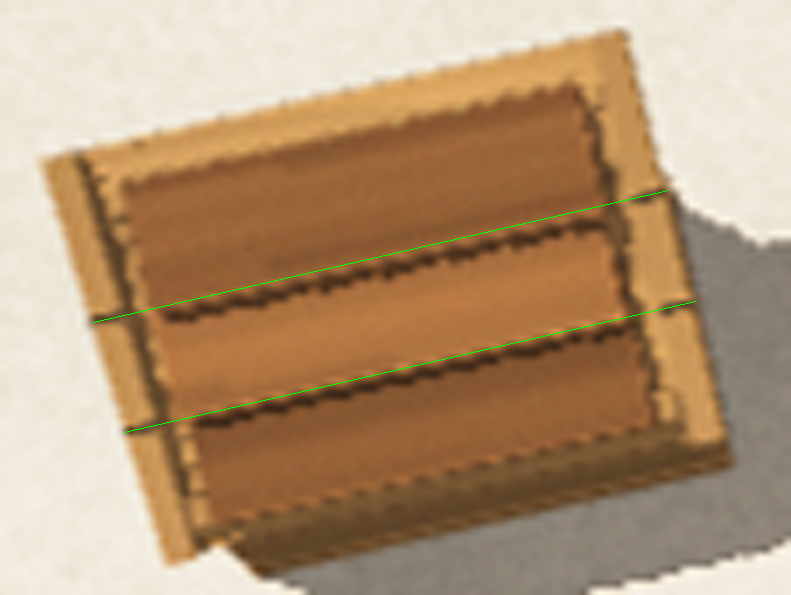

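```bash
python3 -c "
from h import *
go(.5348,.2365,.247,-77)"
```

```text
t 29.75 pos [0.5048 0.0009 0.2477] yaw -68.9 open 0.0851 F [ 0.2 -0.2  0.8] q7 -1.41 tilt [0.0037 0.0062]
units dx 0.752 dy -1.393 dz 0.015 spin 0.090
```

Request:
move_arm([
  {"dx": 0.1, "dy": -0.25, "dz": 0, "spin": 0.09, "claw": 1},
  {"dx": 0.25, "dy": -0.5, "dz": 0, "spin": 0.094, "claw": 1},
  {"dx": 0.4, "dy": -0.75, "dz": 0, "spin": 0.094, "claw": 1},
  {"dx": 0.55, "dy": -0.95, "dz": 0, "spin": 0.094, "claw": 1},
  {"dx": 0.7, "dy": -1, "dz": 0, "spin": 0.094, "claw": 1},
])

```text
time_s: 30.25
position: [0.5479, 0.1844, 0.2511]
ee_rot: [[0.974, 0.228, 0.005], [0.228, -0.974, 0.009], [0.007, -0.008, -1.0]]
force: [-0.2, 0.3, 0.6]
opening: 0.0853
```

```bash
python3 -c "
from h import *
go(.5348,.2365,.19,-77)"
```

```text
t 30.25 pos [0.5479 0.1844 0.2511] yaw -76.81 open 0.0853 F [-0.2  0.3  0.6] q7 -1.9 tilt [0.0052 0.0095]
units dx -0.009 dy -0.355 dz 0.410 spin 0.002
```

Request:
move_arm([
  {"dx": 0, "dy": -0.18, "dz": 0, "spin": 0.002, "claw": 1},
  {"dx": -0.01, "dy": -0.33, "dz": 0.1, "spin": 0.002, "claw": 1},
  {"dx": -0.01, "dy": -0.355, "dz": 0.2, "spin": 0.002, "claw": 1},
  {"dx": -0.01, "dy": -0.355, "dz": 0.33, "spin": 0.002, "claw": 1},
  {"dx": -0.01, "dy": -0.355, "dz": 0.41, "spin": 0.002, "claw": 1},
])

```text
time_s: 30.75
position: [0.5344, 0.2373, 0.19]
ee_rot: [[0.973, 0.229, 0.005], [0.229, -0.973, 0.01], [0.008, -0.008, -1.0]]
force: [0.0, 0.2, 0.0]
opening: 0.0854
```

```bash
python3 -c "
from h import *
go(.5348,.2365,.165,-77)"
```

```text
t 30.75 pos [0.5344 0.2373 0.19  ] yaw -76.77 open 0.0854 F [0.  0.2 0. ] q7 -2.02 tilt [0.0054 0.0099]
units dx 0.000 dy 0.007 dz 0.167 spin 0.003
```

Request:
move_arm([
  {"dx": 0, "dy": 0.006, "dz": 0.06, "spin": 0.003, "claw": 1},
  {"dx": 0, "dy": 0.006, "dz": 0.11, "spin": 0.003, "claw": 1},
  {"dx": 0, "dy": 0.006, "dz": 0.145, "spin": 0.003, "claw": 1},
  {"dx": 0, "dy": 0.006, "dz": 0.165, "spin": 0.003, "claw": 1},
  {"dx": 0, "dy": 0.006, "dz": 0.165, "spin": 0.003, "claw": 1},
])

```text
time_s: 31.25
position: [0.5348, 0.2366, 0.1652]
ee_rot: [[0.975, 0.224, 0.005], [0.224, -0.974, 0.01], [0.007, -0.008, -1.0]]
force: [-0.3, 0.4, 0.4]
opening: 0.0853
```

```bash
python3 -c "
from h import *
go(.548,.2396,.165,-77)"
```

```text
t 31.25 pos [0.5348 0.2366 0.1652] yaw -77.04 open 0.0853 F [-0.3  0.4  0.4] q7 -2.04 tilt [0.0053 0.0099]
units dx 0.090 dy 0.000 dz 0.002 spin -0.000
```

Request:
move_arm([
  {"dx": 0.03, "dy": 0, "dz": 0, "spin": 0, "claw": 1},
  {"dx": 0.055, "dy": 0, "dz": 0, "spin": 0, "claw": 1},
  {"dx": 0.075, "dy": 0, "dz": 0, "spin": 0, "claw": 1},
  {"dx": 0.09, "dy": 0, "dz": 0, "spin": 0, "claw": 1},
  {"dx": 0.09, "dy": 0, "dz": 0, "spin": 0, "claw": 1},
])

```text
time_s: 31.75
position: [0.5466, 0.2394, 0.1653]
ee_rot: [[0.974, 0.225, 0.002], [0.225, -0.974, 0.009], [0.004, -0.008, -1.0]]
force: [-7.0, -1.9, 5.5]
opening: 0.0851
```

```bash
python3 -c "
from h import *
go(.548,.2396,.165,-77)"
```

```text
t 31.75 pos [0.5466 0.2394 0.1653] yaw -77.02 open 0.0851 F [-7.  -1.9  5.5] q7 -2.03 tilt [0.0025 0.0087]
units dx 0.009 dy 0.001 dz 0.002 spin -0.000
```

Request:
move_arm([
  {"dx": -0.06, "dy": 0, "dz": 0, "spin": 0, "claw": 1},
  {"dx": -0.1, "dy": 0, "dz": -0.15, "spin": 0, "claw": 1},
  {"dx": -0.2, "dy": 0.1, "dz": -0.35, "spin": 0, "claw": 1},
  {"dx": -0.3, "dy": 0.4, "dz": -0.5, "spin": 0, "claw": 1},
  {"dx": -0.4, "dy": 0.7, "dz": -0.5, "spin": 0, "claw": 1},
])

```text
time_s: 32.25
position: [0.5124, 0.124, 0.2423]
ee_rot: [[0.974, 0.228, 0.008], [0.228, -0.974, 0.011], [0.01, -0.009, -1.0]]
force: [2.1, -1.4, -0.0]
opening: 0.0854
```

Request:
move_arm([
  {"dx": -0.1, "dy": 0.3, "dz": 0, "spin": 0, "claw": 1},
  {"dx": -0.1, "dy": 0.6, "dz": 0, "spin": 0, "claw": 1},
  {"dx": -0.1, "dy": 0.85, "dz": 0, "spin": 0, "claw": 1},
  {"dx": -0.1, "dy": 0.85, "dz": 0, "spin": 0, "claw": 1},
  {"dx": -0.1, "dy": 0.85, "dz": 0, "spin": 0, "claw": 1},
])

```text
time_s: 32.75
position: [0.5268, -0.0042, 0.2411]
ee_rot: [[0.974, 0.226, 0.008], [0.226, -0.974, 0.011], [0.011, -0.009, -1.0]]
force: [-0.6, 0.6, 0.2]
opening: 0.0855
```

```bash
python3 -c "
from h import *
go(.505,-.004,.22,-76.8)
im,d,w=snap('top','t10')
over('top','t10',(110,115,113,85),7,[],'pics/t10o.png',(791,595))
xs=np.arange(30,145,1.)
for a,b in((-78,-40),(-20,20),(40,78)):
    p=prof('t10',24,a,b,xs); print(a,' '.join('%d:%d'%(x,v) for x,v in zip(xs,p) if 72<x<85 or 118<x<134))
    p=prof('t10',16,a,b,xs); print('mid',' '.join('%d:%d'%(x,v) for x,v in zip(xs,p) if 34<x<44))
q=w2roof(np.load('H0.npy'),w.reshape(-1,3))
for lo in range(30,140,8):
  print(lo,[float(np.median(q[(q[:,0]>lo)&(q[:,0]<lo+8)&(q[:,1]>a)&(q[:,1]<a+40),2]).round(1)) for a in(-80,-40,0,40)])
im=cv2.cvtColor(im,cv2.COLOR_BGR2GRAY).astype(np.float32);H=np.load('H0.npy')
for z,x0,x1 in((16,45,74),(24,86,122)):
  for sg in(-1,1):
    acc=[]
    for x in np.arange(x0,x1,1.):
      ys=np.arange(76,96,1.); qq=proj('top',roof2w(H,np.c_[np.full(len(ys),x),ys*sg,np.full(len(ys),z)])).astype(np.float32)
      acc.append(cv2.remap(im,qq[:,0].reshape(1,-1),qq[:,1].reshape(1,-1),cv2.INTER_LINEAR)[0])
    print(z,sg,' '.join('%d:%d'%(y,v) for y,v in zip(ys,np.mean(acc,0))))
"
```

```text
t 32.75 pos [ 0.5268 -0.0042  0.2411] yaw -76.94 open 0.0855 F [-0.6  0.6  0.2] q7 -1.54 tilt [0.0083 0.011 ]
units dx -0.143 dy -0.033 dz 0.139 spin -0.002
-78 73:95 74:75 75:62 76:64 77:72 78:85 79:101 80:111 81:111 82:107 83:103 84:101 119:101 120:100 121:100 122:101 123:106 124:117 125:133 126:150 127:165 128:175 129:179 130:178 131:176 132:174 133:172
mid 35:61 36:62 37:71 38:88 39:109 40:127 41:133 42:132 43:130
-20 73:104 74:84 75:67 76:63 77:68 78:80 79:95 80:107 81:110 82:106 83:103 84:101 119:101 120:99 121:98 122:99 123:102 124:111 125:125 126:142 127:156 128:165 129:170 130:170 131:170 132:170 133:170
mid 35:64 36:60 37:67 38:79 39:99 40:117 41:125 42:125 43:124
40 73:104 74:89 75:73 76:66 77:68 78:79 79:94 80:106 81:109 82:107 83:107 84:106 119:110 120:107 121:102 122:99 123:100 124:106 125:120 126:139 127:157 128:168 129:172 130:170 131:167 132:164 133:161
mid 35:62 36:54 37:60 38:75 39:93 40:111 41:120 42:121 43:119
30 [8.8, 8.6, 7.8, 8.5]
38 [15.7, 15.8, 16.1, 16.2]
46 [16.5, 16.4, 16.1, 16.1]
54 [16.4, 16.1, 16.5, 15.8]
62 [15.7, 16.0, 16.0, 15.7]
70 [15.5, 16.2, 16.2, 16.1]
78 [24.0, 24.2, 23.5, 23.8]
86 [23.8, 24.5, 24.0, 23.9]
94 [23.7, 23.9, 23.9, 23.8]
102 [23.4, 23.7, 23.6, 24.3]
110 [23.8, 23.6, 23.8, 23.7]
118 [24.0, 23.5, 23.4, 23.7]
126 [13.9, 14.8, 14.6, 13.7]
134 [14.8, 14.3, 14.9, 14.7]
16 -1 76:130 77:123 78:112 79:99 80:87 81:79 82:81 83:91 84:107 85:121 86:131 87:140 88:148 89:153 90:156 91:158 92:158 93:158 94:158 95:158
16 1 76:128 77:127 78:127 79:127 80:127 81:128 82:130 83:132 84:133 85:129 86:121 87:109 88:95 89:85 90:83 91:91 92:106 93:123 94:140 95:152
24 -1 76:109 77:110 78:110 79:109 80:103 81:95 82:90 83:87 84:91 85:103 86:117 87:130 88:141 89:148 90:152 91:154 92:155 93:155 94:155 95:154
24 1 76:110 77:110 78:111 79:114 80:117 81:123 82:130 83:133 84:134 85:131 86:121 87:108 88:95 89:85 90:81 91:88 92:101 93:118 94:135 95:147
```

View pics/t10o.png

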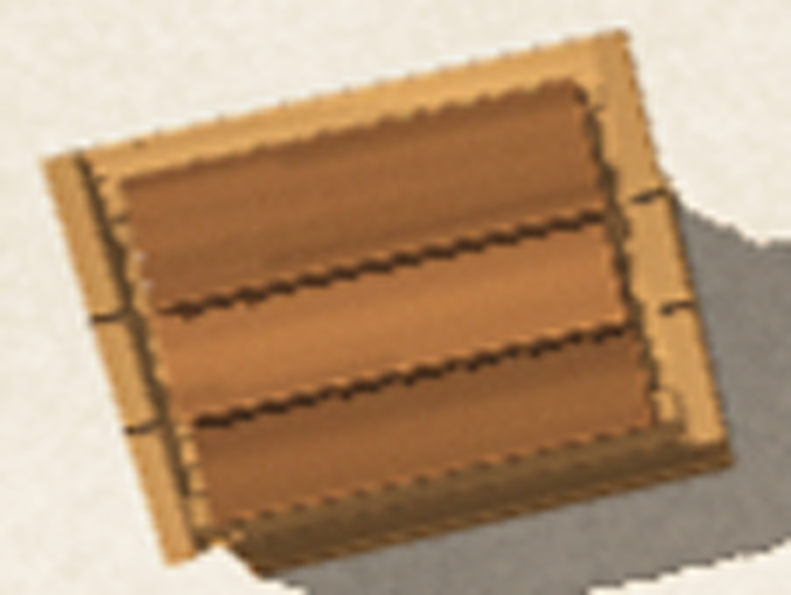

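```bash
python3 -c "
from h import *
go(.5368,.2370,.24,-77)"
```

```text
t 32.8 pos [ 0.5267 -0.0028  0.2411] yaw -76.8 open 0.0853 F [0.2 0.5 0.1] q7 -1.54 tilt [0.0083 0.0116]
units dx 0.430 dy -1.541 dz 0.026 spin 0.002
```

Request:
move_arm([
  {"dx": 0.1, "dy": -0.25, "dz": 0, "spin": 0, "claw": 1},
  {"dx": 0.2, "dy": -0.5, "dz": 0, "spin": 0, "claw": 1},
  {"dx": 0.3, "dy": -0.75, "dz": 0, "spin": 0, "claw": 1},
  {"dx": 0.38, "dy": -0.95, "dz": 0, "spin": 0, "claw": 1},
  {"dx": 0.42, "dy": -1, "dz": 0, "spin": 0, "claw": 1},
])

```text
time_s: 33.3
position: [0.5523, 0.1646, 0.2435]
ee_rot: [[0.972, 0.237, 0.008], [0.236, -0.972, 0.015], [0.011, -0.012, -1.0]]
force: [0.3, -0.2, -1.1]
opening: 0.0856
```

```bash
python3 -c "
from h import *
go(.5368,.2370,.19,-77)"
```

```text
t 33.3 pos [0.5523 0.1646 0.2435] yaw -76.32 open 0.0856 F [ 0.3 -0.2 -1.1] q7 -1.85 tilt [0.0081 0.0148]
units dx 0.009 dy -0.489 dz 0.363 spin 0.008
```

Request:
move_arm([
  {"dx": -0.01, "dy": -0.2, "dz": 0, "spin": 0.008, "claw": 1},
  {"dx": -0.01, "dy": -0.4, "dz": 0.1, "spin": 0.008, "claw": 1},
  {"dx": -0.01, "dy": -0.485, "dz": 0.2, "spin": 0.008, "claw": 1},
  {"dx": -0.01, "dy": -0.485, "dz": 0.3, "spin": 0.008, "claw": 1},
  {"dx": -0.01, "dy": -0.485, "dz": 0.36, "spin": 0.008, "claw": 1},
])

```text
time_s: 33.8
position: [0.5329, 0.2368, 0.1893]
ee_rot: [[0.974, 0.227, 0.007], [0.227, -0.974, 0.014], [0.01, -0.013, -1.0]]
force: [-0.2, -0.3, -0.2]
opening: 0.0854
```

```bash
python3 -c "
from h import *
go(.5358,.2367,.164,-77)"
```

```text
t 33.8 pos [0.5329 0.2368 0.1893] yaw -76.88 open 0.0854 F [-0.2 -0.3 -0.2] q7 -2.02 tilt [0.0067 0.0144]
units dx 0.017 dy 0.007 dz 0.169 spin 0.001
```

Request:
move_arm([
  {"dx": 0.01, "dy": 0.006, "dz": 0.06, "spin": 0.001, "claw": 1},
  {"dx": 0.015, "dy": 0.006, "dz": 0.11, "spin": 0.001, "claw": 1},
  {"dx": 0.015, "dy": 0.006, "dz": 0.145, "spin": 0.001, "claw": 1},
  {"dx": 0.015, "dy": 0.006, "dz": 0.159, "spin": 0.001, "claw": 1},
  {"dx": 0.015, "dy": 0.006, "dz": 0.159, "spin": 0.001, "claw": 1},
])

```text
time_s: 34.3
position: [0.5355, 0.2366, 0.1654]
ee_rot: [[0.974, 0.225, 0.007], [0.225, -0.974, 0.014], [0.01, -0.012, -1.0]]
force: [-0.9, -0.8, 0.5]
opening: 0.0855
```

```bash
python3 -c "
from h import *
go(.5483,.2397,.1655,-77)"
```

```text
t 34.3 pos [0.5355 0.2366 0.1654] yaw -76.98 open 0.0855 F [-0.9 -0.8  0.5] q7 -2.03 tilt [0.0066 0.0144]
units dx 0.088 dy -0.001 dz -0.000 spin 0.000
```

Need a measured end near (0.5483, 0.2397). I'll command slightly beyond that to allow for compliance.

Request:
move_arm([
  {"dx": 0.04, "dy": 0, "dz": 0, "spin": 0, "claw": 1},
  {"dx": 0.065, "dy": 0, "dz": 0, "spin": 0, "claw": 1},
  {"dx": 0.08, "dy": 0, "dz": 0, "spin": 0, "claw": 1},
  {"dx": 0.09, "dy": 0, "dz": 0, "spin": 0, "claw": 1},
  {"dx": 0.096, "dy": 0, "dz": 0, "spin": 0, "claw": 1},
])

```text
time_s: 34.8
position: [0.5473, 0.2393, 0.1655]
ee_rot: [[0.974, 0.226, 0.002], [0.226, -0.974, 0.012], [0.005, -0.011, -1.0]]
force: [-13.1, -4.1, 11.2]
opening: 0.0856
```

```bash
python3 -c "
from h import *
go(.5483,.2397,.1655,-77)"
```

```text
t 34.8 pos [0.5473 0.2393 0.1655] yaw -76.96 open 0.0856 F [-13.1  -4.1  11.2] q7 -2.03 tilt [0.0023 0.0123]
units dx 0.007 dy -0.001 dz -0.000 spin 0.000
```

Request:
move_arm([
  {"dx": -0.06, "dy": 0, "dz": 0, "spin": 0, "claw": 1},
  {"dx": -0.1, "dy": 0, "dz": -0.15, "spin": 0, "claw": 1},
  {"dx": -0.2, "dy": 0.1, "dz": -0.35, "spin": 0, "claw": 1},
  {"dx": -0.3, "dy": 0.4, "dz": -0.5, "spin": 0, "claw": 1},
  {"dx": -0.4, "dy": 0.7, "dz": -0.5, "spin": 0, "claw": 1},
])

```text
time_s: 35.3
position: [0.5134, 0.1236, 0.2421]
ee_rot: [[0.973, 0.229, 0.008], [0.229, -0.973, 0.015], [0.011, -0.012, -1.0]]
force: [1.0, -1.1, -0.5]
opening: 0.0854
```

Request:
move_arm([
  {"dx": -0.1, "dy": 0.3, "dz": 0, "spin": 0, "claw": 1},
  {"dx": -0.1, "dy": 0.6, "dz": 0, "spin": 0, "claw": 1},
  {"dx": -0.1, "dy": 0.85, "dz": 0, "spin": 0, "claw": 1},
  {"dx": -0.1, "dy": 0.85, "dz": 0, "spin": 0, "claw": 1},
  {"dx": -0.1, "dy": 0.85, "dz": 0, "spin": 0, "claw": 1},
])

```text
time_s: 35.8
position: [0.528, -0.0046, 0.2404]
ee_rot: [[0.974, 0.227, 0.008], [0.227, -0.974, 0.015], [0.011, -0.012, -1.0]]
force: [-0.7, 0.1, 1.0]
opening: 0.0854
```

```bash
python3 -c "
from h import *
im,d,w=snap('top','t11')
over('top','t11',(110,115,113,85),7,[],'pics/t11o.png',(791,595))
xs=np.arange(30,145,1.)
for a,b in((-78,-40),(-20,20),(40,78)):
    p=prof('t11',24,a,b,xs); print(a,' '.join('%d:%d'%(x,v) for x,v in zip(xs,p) if 72<x<85 or 120<x<133))
    p=prof('t11',16,a,b,xs); print('mid',' '.join('%d:%d'%(x,v) for x,v in zip(xs,p) if 34<x<44))
q=w2roof(np.load('H0.npy'),w.reshape(-1,3))
for lo in range(38,134,12):
  print(lo,[float(np.median(q[(q[:,0]>lo)&(q[:,0]<lo+8)&(q[:,1]>a)&(q[:,1]<a+40),2]).round(1)) for a in(-80,-40,0,40)])
"
```

```text
-78 73:105 74:87 75:71 76:64 77:67 78:76 79:91 80:107 81:112 82:109 83:105 84:102 121:100 122:99 123:101 124:108 125:120 126:138 127:157 128:172 129:178 130:178 131:176 132:174
mid 35:62 36:62 37:71 38:88 39:109 40:127 41:134 42:133 43:130
-20 73:109 74:92 75:73 76:63 77:65 78:73 79:87 80:102 81:110 82:108 83:105 84:102 121:98 122:99 123:101 124:107 125:119 126:135 127:150 128:162 129:169 130:171 131:170 132:170
mid 35:63 36:60 37:66 38:78 39:96 40:115 41:124 42:125 43:124
40 73:116 74:103 75:82 76:67 77:65 78:73 79:85 80:100 81:109 82:109 83:107 84:107 121:105 122:101 123:100 124:103 125:114 126:130 127:149 128:163 129:171 130:171 131:168 132:164
mid 35:62 36:55 37:61 38:75 39:93 40:112 41:121 42:121 43:119
38 [15.7, 15.5, 16.1, 15.9]
50 [15.3, 16.5, 16.6, 16.1]
62 [15.8, 16.2, 16.3, 15.9]
74 [17.8, 18.1, 17.7, 17.4]
86 [23.7, 23.8, 23.9, 23.9]
98 [23.4, 23.9, 23.9, 23.9]
110 [24.2, 23.6, 23.6, 24.1]
122 [22.7, 22.7, 22.6, 23.2]
```

View pics/t11o.png

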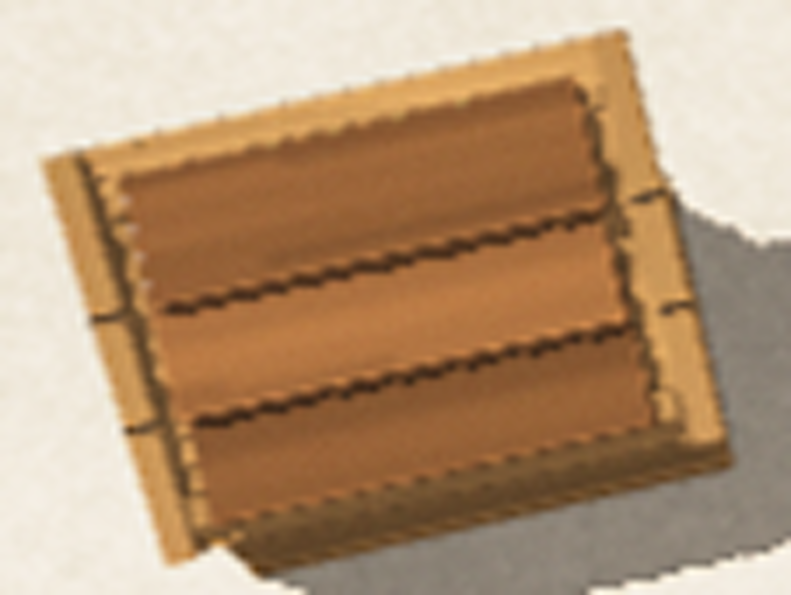

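```bash
python3 -c "
from h import *
im,d,w=snap('scene','s20')
a=np.load('top0.npz')['im'];b=np.load('t11.npz')['im']
cv2.imwrite('pics/cmp.png',np.vstack([cv2.resize(im,(512,288)),cv2.resize(b,(512,288))]))"
```

```text
(no output)
```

View pics/cmp.png

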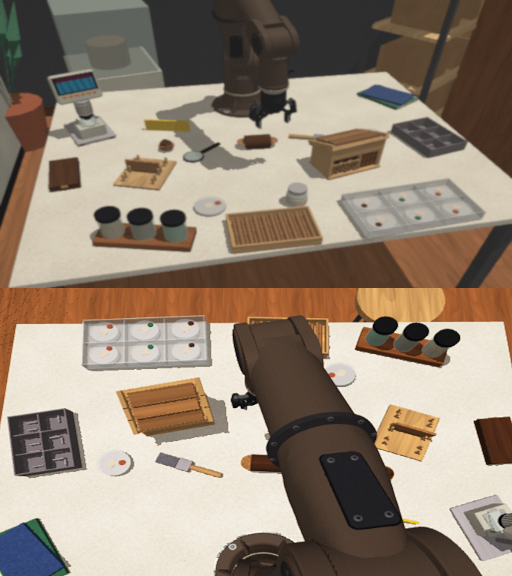

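Both strips are on the roof (top view ≈(167,405) in the stacked picture). The offcut, yellow piece and other bystanders look where they were, and the gripper is clear of everything. I'm handing the job in.

```bash
python3 -c "
from h import *
print(job.close_job()); print(robot.state()['time_s'])"
```

```text
the job is handed in; nothing more can be done
None
the job is handed in; nothing more can be done
```

The roof is clad and the job is handed in at about 36 s, well under the 72 s limit.

**What I did**
1. I lifted the full-length strip from the rack, stood it on the table and tipped it flat with the fingers, then let go.
2. I took it again by its two long edges and released it on the roof a little below the first line. I then pushed it uphill with both fingertips.
3. I laid the narrower strip above it the same way.

**What the last checks showed (top camera)**
- **Flat:** the strip faces measure about 16 mm and 24 mm in the roof's frame, as they should.
- **Square:** both are square to the lines within about 0.3°.
- **On the lines:** the bottom edges sit at about 38.5–39.2 mm (line at 40) and 78.8–79.0 mm (line at 80). Both are about 1 mm low, near what the camera can resolve.
- **Centred:** the ends show both strips centred within about 1 mm. I did not measure this again after the top strip's last push.
- **Everything else:** the offcut, the yellow look-alike and the other items look undisturbed. This was judged by eye in the final pictures, and the arm hid part of the table from the top camera.

**What disagreed**
- **House angle:** my first estimate was about 1° off and the tips once slid partly over the edge, so the middle strip took four pushes and the top strip two.
- **Push force:** it reached about 17 N on the last push, so I stopped there and did not chase the last millimetre.
- **Scene camera:** it read heights about 3 mm higher than the top camera, so I placed both strips by the top camera.

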